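# Set the screw cup under the drop tube

### The arm

A 7-joint arm with a two-finger parallel gripper is mounted at the origin on the work surface. World frame = base frame: x ahead of the robot, y to its left, z up, the work surface at z = 0. Lengths are in m, angles in rad, forces in N, time in s.
With the tool pointing down it reaches from about 0.4 to 0.925 m from the base axis. Payload 4.1 kg.
Tool frame: the origin (TCP) lies on the centre line of the jaws, within the pads' length; the fingertips stand 8 mm ahead of it and the grasp point (between the pads) lies 11 mm behind it (robot.tip_reach is the distance from the TCP to the fingertips, in m); z points along the fingers, y is the direction in which the jaws open and shut (so a half turn about z gives the same grasp; the last joint's range is limited). The gripper opens to 85 mm and grips with 20 to 120 N. Pads are 22 mm wide; open, the fingers measure 114 mm over their backs; the gripper's body (76 mm by 85 mm) begins 54 mm behind the grasp point. The pads swing forward as they close: fully open they stand 13 mm farther back than shut.
Start: joints at [1.167, 0.398, 0.045, 1.537, -0.019, 1.207, -0.051], TCP at [0.195, -0.62, 0.239] pointing down, gripper open.
Joint ranges: [-2.82, 2.82], [-0.49, 2.23], [-1.37, 1.46], [0, 2.46], [-1.36, 4.5], [0.23, 2], [-2.94, 2.94]. Speed limits (rad/s): [2.57, 2.57, 3.14, 3.14, 3.14, 3.14, 3.14].

### API

Orientations are given as a rotation vector (axis times angle).
In Python, from station import robot, viewer, ticket gives the robot as it stands. The module is installed in compiled form; this text tells all that it offers.
- The arm moves only by the tool jog_arm, never from a script. Its argument "plan" is a list of rows, each an object of numbers: "claw": the opening, from -1 (shut) to 1 (fully open); "dx", "dy", "dz": the shift along the tool's x, y, z each as a share of 600 mm, from -1 to 1; "twist": the turn about the tool's z as a share of 120 degrees, from -1 to 1. A call has 1 to 20 rows; each row is the pose to reach, as a shift and turn from the pose measured when the call began, along the tool's axes at that moment; what a row does not reach only later rows make up. A row lasts 1/12 s, in which the tool goes at most 41.7 mm and 7.16 degrees, less where a joint would pass 70% of its speed; a pose out of reach is approached as far as the arm can. A call with a number of a shift or a turn outside -1 to 1 is refused whole. A call with a gripper value outside its range is refused whole. The fingers move at their own pace and stop on an object; "squeeze" is the grip in N (left out, the last holds). Time passes only in rows, so rows that repeat a pose let the fingers close. It gives the time, the measured TCP pose, the force and the opening at its end, in the units of the state.
- robot.read_state(): the state, without advancing time (a new reading comes with each control period).
- viewer.snapshot(name): name is "scene" or "top" or "wrist"; returns a dict with "img" (400x640x3 uint8, blue, green, red), "fx", "fy", "cx", "cy" (pixels), "rvec" (rotation vector, rad) and "tvec" (3), from world to camera coordinates, as OpenCV has them; the wrist camera has in their place "tool_from_camera" (4x4, takes a point from camera to tool coordinates, whose origin is the TCP and whose axes are the flange's). Camera axes: x right, y down, z forward; pixel columns grow to the right and rows downward; lengths in m; the calibration is good to about 2 mm. A picture is of the moment at which its call begins: read the wrist's pose just before it. There is no depth.
- ticket.finish_job(): hands the job in, once; it reports no verdict.
The state is a dict: "t": time; "qpos": joint angles; "dq": joint speeds; "effort": joint torques, N m; "eef_pos": TCP position; "eef_rot": TCP orientation; "contact_force": force on the tool from outside, world axes, zero at the start; "moment": the same for the moment, N m; "finger_gap": finger opening in m.
Only numpy, scipy, OpenCV 4.12 (cv2) and the standard library are available. Lean on these libraries where they do the work, as an engineer would, in place of code of your own. Each camera call takes 0.05 s, during which the arm holds its last target. There are 200 camera calls.

### The job

Turn the upside-down steel cup mouth up and stand it in the shallow tray of the sliding carriage, then let go of it. Then take the carriage by its black upright handle and slide it along the rail towards the drop tube until you feel its ball click into the notch, near where the cup comes under the tube, and finish still gripping the handle with the carriage sitting in the notch. Leave everything else on the bench where it is.

Things in the scene. Friction and masses are not known exactly. Their poses are not given: they have to be found in the camera images.
- cup: plain straight steel cup, 50 mm outside diameter, 62 mm tall, wall 3 mm, closed end 4 mm thick, about 0.12 kg (varies). Starts standing mouth down on the bench. Origin: centre of the mouth's rim plane; its z axis runs from mouth to closed end: up at the start, down when the cup stands mouth up. Laid on its side it does not roll by itself
- cup_base (a point): centre of the outer face of the cup's closed end, 62 mm from the cup's origin along its z
- station: slide station fixed to the bench: dark metal base 150 x 400 x 12 mm with two round rails along its y axis, end blocks 36 mm high. Origin: centre of its underside. Its x axis points away from the robot, z up; the carriage starts near the +y end and slides towards -y
- tray (a point): centre of the carriage's tray floor, 42 mm above the bench, moves with the carriage; axes as the station's. Tray: square, 76 mm inside, with a lip 8 mm high and 6 mm thick. The carriage plate is 100 x 100 mm
- handle_grip (a point): grip point on the axis of the carriage's handle, 70 mm above the bench; axes as the station's. Handle: black upright post, 18 mm (station x) by 14 mm (station y), 50 mm tall, from 42 to 92 mm above the bench, 110 mm from the tray's centre towards station -x. Beside it is only the tongue it stands on, 30 mm wide, top at 42 mm
- carriage: the carriage with tray and handle, 0.4 kg. Origin 42 mm straight below the tray's centre; axes as the station's. On the station it travels from y = +0.10 m (end stop) to -0.12 m (far stop), with about 1 N of friction, and stays where it is left. Starts between y = 0.055 and 0.10. Its only notch lies between y = -0.01 and -0.07, different each time
- ball (a joint): how far the sprung ball under the carriage has dropped, in m: 0 riding on the flat strip, about 0.004 centred in the notch, under 0.0022 when over about 2 mm from the notch's centre. The notch is a V 16 mm wide, hidden under the carriage. Over its last 6 mm it pulls the carriage to its centre with 4 to 5 N; pushing out takes about 6 N along the rail
- tube_mouth (a point): lower end of the steel drop tube, 16 mm across, 120 mm above the bench, over the line of the tray's centre; it hangs from a post on the station's +x side (240 mm tall). With the carriage in the notch the tray's centre is within 10 mm (along station y) of straight below it; the exact place can only be felt
- jar: small closed amber jar, 44 mm across, 50 mm tall, black cap; a bystander that can stand where the cup might have been. Origin: on its underside
- platter: bare disk platter lying flat, 95 mm across, 25 mm hole, 4 mm thick; a bystander. Origin: on its underside
- actuator: read-arm part lying flat, about 120 mm long, 18 mm tall; a bystander. Origin: on its underside
- tweezers: steel tweezers lying flat, about 130 mm long, 4 mm thick; a bystander. Origin: on its underside
- driver: screwdriver with a black handle, 160 mm long, lying; a bystander. Origin: on its underside
- dish: small white bowl, 70 mm across, 30 mm tall; a bystander. Origin: on its underside
There are look-alikes about, which are no part of the job. Of the things that look like the cup, the smallest one is meant.

How it is judged:
By the outcome, as a careful person would: the job done as asked, in the order asked, and still so for the second after the job is handed in, while the arm keeps its last pose, push and grip.
It also fails if it takes over 69 s, if anything falls off the work surface, if the arm or the gripper's body presses on something with over 40 N, if the wrist force passes 120 N, or if a joint passes its speed limit or range.

## Working session

There is one attempt and no reset: what is moved stays moved. The work goes in short steps, Python scripts to look and compute and a tool call to move; the robot and the scene stay as the last step left them, time stands still between calls to the robot, and variables do not carry over. Pictures are saved under pics/ and viewed, about 8 in all and at most 12, crops included, and the job is handed in when it is done.

Besides the shell and the picture viewer there is one more tool, called after "Emit:" as name(argument=value, ...), one argument or row to a line, values as JSON. jog_arm: Moves the arm, as the interface text tells. Its arguments: {"type":"object","properties":{"plan":{"type":"array","items":{"type":"object","properties":{"claw":{"type":"number"},"dx":{"type":"number","minimum":-1,"maximum":1},"dy":{"type":"number","minimum":-1,"maximum":1},"dz":{"type":"number","minimum":-1,"maximum":1},"twist":{"type":"number","minimum":-1,"maximum":1}}}},"squeeze":{"type":"number"}},"required":["plan"]}

```bash
mkdir -p pics; cat > h.py <<'E'
import numpy as np, cv2
from scipy.spatial.transform import Rotation as R
from station import robot, viewer, ticket
def snap(n):
    s=robot.read_state(); d=viewer.snapshot(n)
    K=np.array([[d['fx'],0,d['cx']],[0,d['fy'],d['cy']],[0,0,1.]])
    if n=='wrist':
        T=np.eye(4);T[:3,:3]=R.from_rotvec(s['eef_rot']).as_matrix();T[:3,3]=s['eef_pos']
        W=np.linalg.inv(T@np.array(d['tool_from_camera']))
        Rm,t=W[:3,:3],W[:3,3]
    else: Rm=R.from_rotvec(np.ravel(d['rvec'])).as_matrix();t=np.ravel(d['tvec'])
    return d['img'],K,Rm,t
def px2w(c,u,v,z):
    _,K,Rm,t=c; r=Rm.T@np.linalg.inv(K)@[u,v,1]; o=-Rm.T@t
    return o+r*(z-o[2])/r[2]
def w2px(c,p):
    _,K,Rm,t=c; q=K@(Rm@np.asarray(p)+t); return q[:2]/q[2]
E
python3 - <<'E'
from h import *
import pickle
print(robot.read_state(), robot.tip_reach)
for n in('scene','top'):
    c=snap(n); pickle.dump(c,open(n+'.pkl','wb')); cv2.imwrite(f'pics/{n}0.png',c[0]); print(n,c[1],-c[2].T@c[3],c[2])
E
```

```text
{'t': 0.0, 'qpos': array([ 1.16702032,  0.39917222,  0.04500252,  1.53786951, -0.0187126 ,
        1.20690539, -0.05072571]), 'dq': array([ 2.73188511e-03, -5.16752491e-04, -6.51453647e-04, -3.51291580e-04,
       -2.18331790e-05, -7.73186802e-05, -4.76229757e-04]), 'effort': array([ 2.07203525e-04, -4.75123358e+01,  1.36477847e+00, -2.54221129e+01,
        1.15157466e-02,  9.55349940e-03,  6.52226348e-06]), 'eef_pos': array([ 0.19491034, -0.61944264,  0.23828026]), 'eef_rot': array([-3.10329014e+00, -4.76775342e-01,  6.29666331e-04]), 'contact_force': array([-0.17653187, -0.28351823,  0.22629673]), 'moment': array([-0.00364376,  0.00516451, -0.01538279]), 'finger_gap': 0.08548450728054419} 0.008
scene [[505.21230582   0.         314.93002231]
 [  0.         505.21230582 197.03570689]
 [  0.           0.           1.        ]] [1.54122984 0.06837806 0.99501427] [[-0.13939302  0.99009133  0.01699262]
 [ 0.6554508   0.10511538 -0.74788703]
 [-0.74226265 -0.09311241 -0.6636085 ]]
top [[391.61586936   0.         314.62725808]
 [  0.         391.61586936 197.06862189]
 [  0.           0.           1.        ]] [ 0.43749594 -0.04861818  1.02605797] [[-0.01051901 -0.9995647  -0.02756363]
 [-0.9934351   0.01358675 -0.1135874 ]
 [ 0.11391245  0.02618785 -0.99314558]]
```

View pics/top0.png

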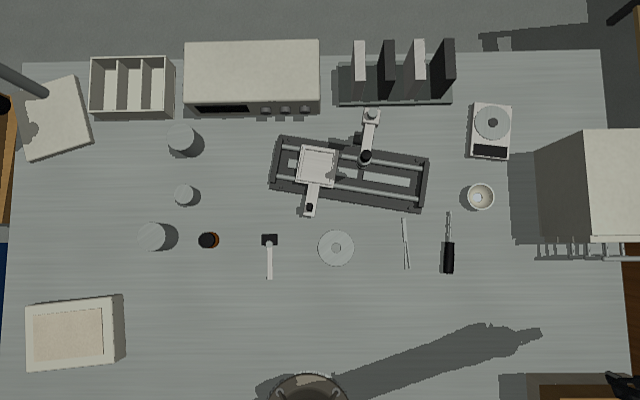

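View pics/scene0.png

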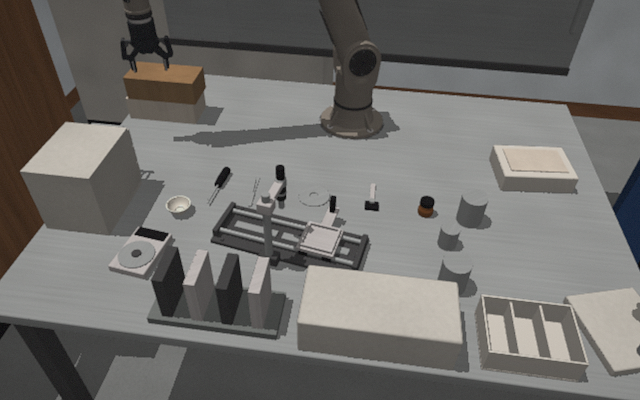

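The top view shows three cup-like cylinders: A (183,140), B (185,195) and C (155,237). There is also the amber jar at (208,240). B looks smallest, so I'll confirm that with an enlarged crop and measure it.

```bash
python3 - <<'E'
from h import *
import pickle
t=pickle.load(open('top.pkl','rb')); s=pickle.load(open('scene.pkl','rb'))
a=cv2.resize(t[0][115:260,125:275],None,fx=3.4,fy=3.4,interpolation=cv2.INTER_CUBIC)
b=cv2.resize(t[0][100:225,260:440],None,fx=4.4,fy=4.4,interpolation=cv2.INTER_CUBIC)
e=cv2.resize(s[0][180:300,205:375],None,fx=4.6,fy=4.6,interpolation=cv2.INTER_CUBIC)
f=cv2.resize(s[0][185:300,410:500],None,fx=3.2,fy=3.2,interpolation=cv2.INTER_CUBIC)
H=max(a.shape[0],f.shape[0]);
pad=lambda i:cv2.copyMakeBorder(i,0,H-i.shape[0],0,0,cv2.BORDER_CONSTANT)
cv2.imwrite('pics/cups.png',np.hstack([pad(a),pad(f)])); cv2.imwrite('pics/st.png',b); cv2.imwrite('pics/st2.png',e)
print(a.shape,b.shape,e.shape,f.shape)
for n,u,v in[('A',183,140),('B',185,195),('C',155,237),('jar',208,240)]: print(n,px2w(t,u,v,.06))
E
```

```text
(493, 510, 3) (550, 792, 3) (552, 782, 3) (368, 288, 3)
A [0.69936893 0.31108356 0.06      ]
B [0.55797241 0.30205694 0.06      ]
C [0.453933   0.37437711 0.06      ]
jar [0.44511331 0.24159224 0.06      ]
```

View pics/cups.png

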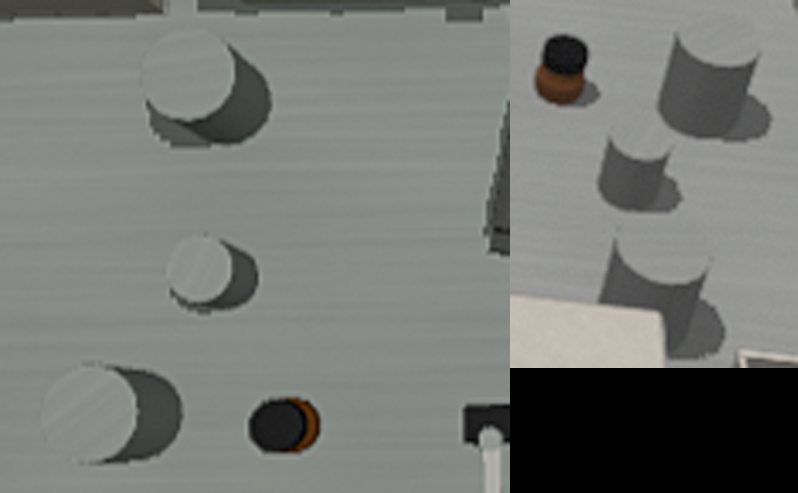

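View pics/st.png

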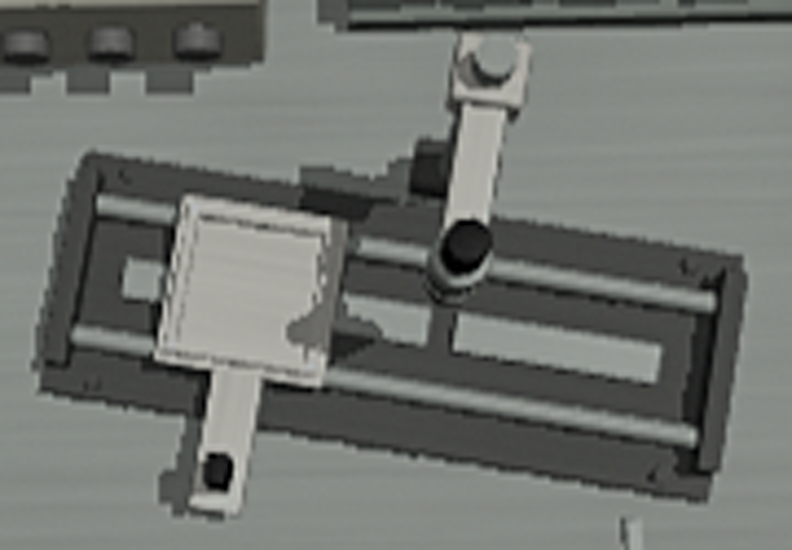

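B has a top about 19 px across, which works out near 47 mm. A and C are about 28 px across, so B is the cup. In the station crop the tray's outer corners are (183,195), (348,217), (323,385) and (155,358), and the handle top is at (218,470).

The tool can't tilt. I'll grip the cup at mid-height and roll it 180° over its bottom edges like a block, letting it pivot between the pads.

```bash
python3 - <<'E'
from h import *
import pickle
t=pickle.load(open('top.pkl','rb'))
def P(cx,cy,z): return px2w(t,(cx+.5)/4.4-.5+260,(cy+.5)/4.4-.5+100,z)
print('cup',px2w(t,184.0,194.2,.062))
c=[P(*p,.05) for p in[(183,195),(348,217),(323,385),(155,358)]]
print('tray',np.mean(c,0),[np.linalg.norm(c[i]-c[i-1]) for i in range(4)])
print('handle top',P(218,468,.092))
r=P(100,205,.03)-P(715,300,.03); print('yaw',np.degrees(np.arctan2(-r[0],r[1])))
r=P(75,335,.03)-P(695,437,.03); print('yaw',np.degrees(np.arctan2(-r[0],r[1])))
print('tube',P(466,243,.13),'post',P(490,60,.24))
s=robot.read_state();m=R.from_rotvec(s['eef_rot']).as_matrix()
d=np.array([.54,.30,.24])-s['eef_pos']; print('dxyz',m.T@d/.6, m)
E
```

```text
cup [0.55977638 0.30391431 0.062     ]
tray [ 0.63078004 -0.02954157  0.05      ] [np.float64(0.0968077799662762), np.float64(0.09643760154736047), np.float64(0.09901304946181909), np.float64(0.09755926364957686)]
handle top [ 0.52332466 -0.01065512  0.092     ]
yaw -9.91643865777377
yaw -10.278238467016589
tube [ 0.6374333  -0.14435442  0.13      ] post [ 0.70012916 -0.14602579  0.24      ]
dxyz [ 1.00870304e+00 -1.28919728e+00 -6.22912109e-04] [[ 9.53871638e-01  3.00214066e-01 -6.42045025e-04]
 [ 3.00214720e-01 -9.53870353e-01  1.57226064e-03]
 [-1.40412956e-04 -1.69248620e-03 -9.99998558e-01]]
```

Emit:
jog_arm(
  plan=[
    {"dx":0.593,"dy":-0.635,"twist":-0.605,"claw":1},
    {"dx":0.593,"dy":-0.635,"twist":-0.605,"claw":1},
    {"dx":0.593,"dy":-0.635,"twist":-0.605,"claw":1},
    {"dx":0.593,"dy":-0.635,"twist":-0.605,"claw":1},
    {"dx":0.593,"dy":-0.635,"twist":-0.605,"claw":1},
    {"dx":0.593,"dy":-0.635,"twist":-0.605,"claw":1},
    {"dx":0.593,"dy":-0.635,"twist":-0.605,"claw":1},
    {"dx":0.593,"dy":-0.635,"twist":-0.605,"claw":1},
    {"dx":0.593,"dy":-0.635,"twist":-0.605,"claw":1},
    {"dx":0.593,"dy":-0.635,"twist":-0.605,"claw":1},
    {"dx":0.593,"dy":-0.635,"twist":-0.605,"claw":1},
    {"dx":0.593,"dy":-0.635,"twist":-0.605,"claw":1},
    {"dx":0.593,"dy":-0.635,"twist":-0.605,"claw":1},
    {"dx":0.593,"dy":-0.635,"twist":-0.605,"claw":1},
    {"dx":0.593,"dy":-0.635,"twist":-0.605,"claw":1},
    {"dx":0.593,"dy":-0.635,"twist":-0.605,"claw":1},
    {"dx":0.593,"dy":-0.635,"twist":-0.605,"claw":1},
  ],
  squeeze=20,
)

```text
invalid input at $.plan[0]: expected keys claw, dx, dy, dz, twist
```

Emit:
jog_arm(
  plan=[
    {"dx":0.593,"dy":-0.635,"dz":0,"twist":-0.605,"claw":1},
    {"dx":0.593,"dy":-0.635,"dz":0,"twist":-0.605,"claw":1},
    {"dx":0.593,"dy":-0.635,"dz":0,"twist":-0.605,"claw":1},
    {"dx":0.593,"dy":-0.635,"dz":0,"twist":-0.605,"claw":1},
    {"dx":0.593,"dy":-0.635,"dz":0,"twist":-0.605,"claw":1},
    {"dx":0.593,"dy":-0.635,"dz":0,"twist":-0.605,"claw":1},
    {"dx":0.593,"dy":-0.635,"dz":0,"twist":-0.605,"claw":1},
    {"dx":0.593,"dy":-0.635,"dz":0,"twist":-0.605,"claw":1},
    {"dx":0.593,"dy":-0.635,"dz":0,"twist":-0.605,"claw":1},
    {"dx":0.593,"dy":-0.635,"dz":0,"twist":-0.605,"claw":1},
    {"dx":0.593,"dy":-0.635,"dz":0,"twist":-0.605,"claw":1},
    {"dx":0.593,"dy":-0.635,"dz":0,"twist":-0.605,"claw":1},
    {"dx":0.593,"dy":-0.635,"dz":0,"twist":-0.605,"claw":1},
    {"dx":0.593,"dy":-0.635,"dz":0,"twist":-0.605,"claw":1},
    {"dx":0.593,"dy":-0.635,"dz":0,"twist":-0.605,"claw":1},
    {"dx":0.593,"dy":-0.635,"dz":0,"twist":-0.605,"claw":1},
    {"dx":0.593,"dy":-0.635,"dz":0,"twist":-0.605,"claw":1},
  ],
  squeeze=20,
)

```text
t: 1.52
eef_pos: [0.4192, -0.1507, 0.2387]
eef_rot: [-2.222, -2.218, -0.0]
contact_force: [1.4, -0.7, -0.0]
finger_gap: 0.0856
```

Emit:
jog_arm(
  plan=[
    {"dx":0.718,"dy":0.234,"dz":0,"twist":0,"claw":1},
    {"dx":0.718,"dy":0.234,"dz":0,"twist":0,"claw":1},
    {"dx":0.718,"dy":0.234,"dz":0,"twist":0,"claw":1},
    {"dx":0.718,"dy":0.234,"dz":0,"twist":0,"claw":1},
    {"dx":0.718,"dy":0.234,"dz":0,"twist":0,"claw":1},
    {"dx":0.718,"dy":0.234,"dz":0,"twist":0,"claw":1},
    {"dx":0.718,"dy":0.234,"dz":0,"twist":0,"claw":1},
    {"dx":0.718,"dy":0.234,"dz":0,"twist":0,"claw":1},
    {"dx":0.718,"dy":0.234,"dz":0,"twist":0,"claw":1},
    {"dx":0.718,"dy":0.234,"dz":0,"twist":0,"claw":1},
    {"dx":0.718,"dy":0.234,"dz":0,"twist":0,"claw":1},
    {"dx":0.718,"dy":0.234,"dz":0,"twist":0,"claw":1},
    {"dx":0.718,"dy":0.234,"dz":0,"twist":0,"claw":1},
    {"dx":0.718,"dy":0.234,"dz":0,"twist":0,"claw":1},
  ],
)

```text
t: 2.68
eef_pos: [0.5607, 0.2777, 0.2383]
eef_rot: [-2.225, -2.216, 0.003]
contact_force: [-0.4, -1.0, -0.4]
finger_gap: 0.0856
```

```bash
python3 - <<'E'
from h import *
c=snap('wrist'); im=c[0].copy()
for z in(.062,0):
    pts=np.array([w2px(c,[.5598+.025*np.cos(a),.3039+.025*np.sin(a),z]) for a in np.linspace(0,6.3,40)])
    cv2.polylines(im,[np.round(pts).astype(int)],False,(0,0,255),1)
cv2.imwrite('pics/w1.png',im); print(-c[2].T@c[3],c[2].T, robot.read_state()['eef_pos'])
import pickle; pickle.dump(c,open('w1.pkl','wb'))
E
```

```text
[0.56052347 0.34811651 0.37188974] [[ 0.99998918 -0.00376442 -0.00273124]
 [-0.00437353 -0.96088662 -0.27690752]
 [-0.00158201  0.27691647 -0.96089269]] [0.56088524 0.27706776 0.23852182]
```

View pics/w1.png

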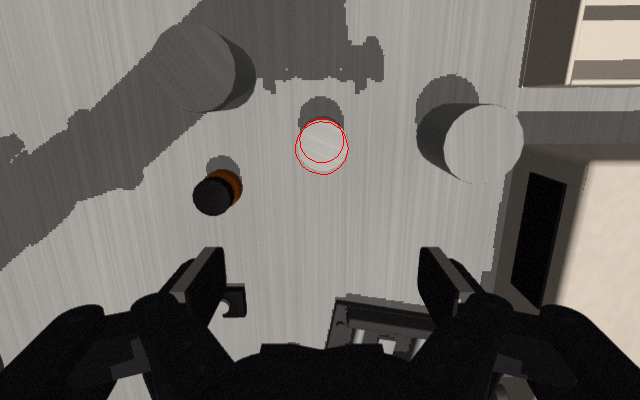

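The red predicted circles sit on the cup at (322,147), so the cup position is good to about 1–2 mm. I'll descend, grip 25 mm below the closed end, and meanwhile look at the station's end block, which is a fixed ledge I can use for turning the cup.

Emit:
jog_arm(
  plan=[
    {"dx":0.045,"dy":-0.002,"dz":0,"twist":0.083,"claw":1},
    {"dx":0.045,"dy":-0.002,"dz":0.1,"twist":0.083,"claw":1},
    {"dx":0.045,"dy":-0.002,"dz":0.16,"twist":0.083,"claw":1},
    {"dx":0.045,"dy":-0.002,"dz":0.22,"twist":0.083,"claw":1},
    {"dx":0.045,"dy":-0.002,"dz":0.27,"twist":0.083,"claw":1},
    {"dx":0.045,"dy":-0.002,"dz":0.31,"twist":0.083,"claw":1},
    {"dx":0.045,"dy":-0.002,"dz":0.34,"twist":0.083,"claw":1},
    {"dx":0.045,"dy":-0.002,"dz":0.354,"twist":0.083,"claw":1},
    {"dx":0.045,"dy":-0.002,"dz":0.354,"twist":0.083,"claw":1},
    {"dx":0.045,"dy":-0.002,"dz":0.354,"twist":0.083,"claw":-1},
    {"dx":0.045,"dy":-0.002,"dz":0.354,"twist":0.083,"claw":-1},
    {"dx":0.045,"dy":-0.002,"dz":0.354,"twist":0.083,"claw":-1},
    {"dx":0.045,"dy":-0.002,"dz":0.354,"twist":0.083,"claw":-1},
    {"dx":0.045,"dy":-0.002,"dz":0.354,"twist":0.083,"claw":-1},
    {"dx":0.045,"dy":-0.002,"dz":0.354,"twist":0.083,"claw":-1},
    {"dx":0.045,"dy":-0.002,"dz":0.354,"twist":0.083,"claw":-1},
  ],
  squeeze=20,
)

```text
t: 4.07
eef_pos: [0.5606, 0.3044, 0.028]
eef_rot: [2.411, 2.014, 0.001]
contact_force: [-0.4, -1.4, 6.6]
finger_gap: 0.049
```

```bash
python3 - <<'E'
from h import *
import pickle
t=pickle.load(open('top.pkl','rb')); w=pickle.load(open('w1.pkl','rb'))
a=cv2.resize(w[0][285:365,325:500],None,fx=4.5,fy=4.5,interpolation=cv2.INTER_CUBIC)
e=cv2.imread('pics/st2.png')[:,300:]
e=cv2.resize(e,None,fx=.42,fy=.42)
o=np.zeros((a.shape[0]+e.shape[0],a.shape[1],3),np.uint8); o[:a.shape[0]]=a; o[a.shape[0]:,:e.shape[1]]=e
cv2.imwrite('pics/blk.png',o); print(o.shape,robot.read_state())
for u,v in[(319,110),(184,115)]: print(px2w(t,u,v,0.0))
E
```

```text
(592, 788, 3) {'t': 4.0667, 'qpos': array([-0.12937579,  0.66538   , -0.60245381,  1.73065881,  0.46678222,
        0.89204325, -1.1104379 ]), 'dq': array([-8.24128061e-04, -1.82694507e-04, -1.29312700e-03,  1.67423416e-03,
        8.89286245e-05,  8.67812202e-04, -7.25540329e-04]), 'effort': array([-6.52744621e-01, -4.73173928e+01, -7.91949749e+00, -1.72653598e+01,
       -9.53037967e-02, -3.94350579e-01, -4.30548505e-02]), 'eef_pos': array([0.56064872, 0.30440404, 0.02804372]), 'eef_rot': array([2.41068642e+00, 2.01369421e+00, 1.04863560e-03]), 'contact_force': array([-0.44907973, -1.4382262 ,  6.56398528]), 'moment': array([-0.21789831,  0.10461796, -0.00255815]), 'finger_gap': 0.04895392820139714}
[ 0.79216245 -0.03589466  0.        ]
[0.78545724 0.33262667 0.        ]
```

View pics/blk.png

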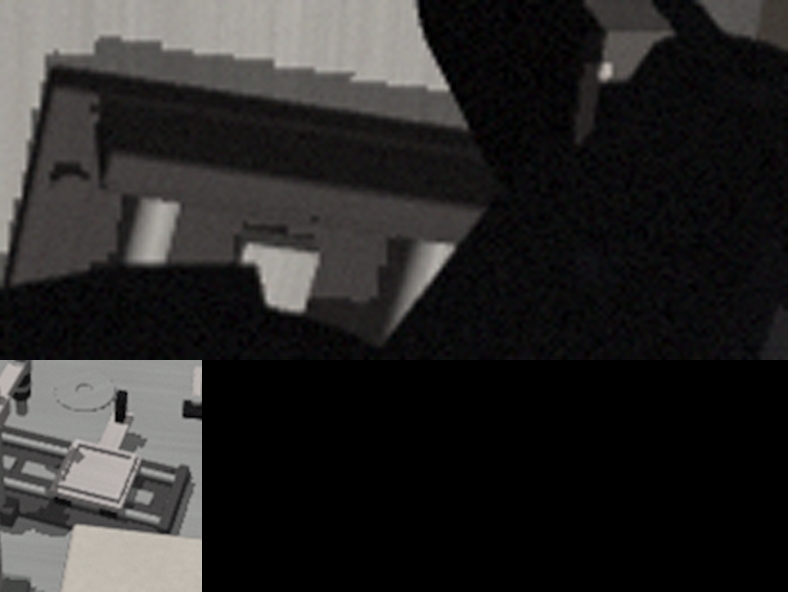

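The wrist crop shows the base's end edge from (50,68) to (470,130). The block's outer face is the dark band, with its top edge from (105,152) to (480,205). The scene crop agrees that the block sits at the very end of the base.

```bash
python3 - <<'E'
from h import *
import pickle
w=pickle.load(open('w1.pkl','rb'))
P=lambda x,y,z: px2w(w,x/4.5+325,y/4.5+285,z)
for n,a in dict(basecorner=(50,68,.012),base2=(470,130,.012),facebot=(100,95,.012),facetop=(105,152,.036),facetop2=(480,205,.036),inner=(105,188,.036)).items(): print(n,P(*a))
ps=np.radians(-10.1); X=np.array([np.cos(ps),np.sin(ps)]);Y=np.array([-np.sin(ps),np.cos(ps)])
tr=np.array([.6308,-.0295])
for n,a in dict(base=(50,68,.012),base2=(470,130,.012),facebot=(100,95,.012),facetop=(105,152,.036),facetop2=(480,205,.036)).items(): q=P(*a)[:2]-tr; print(n,q@X,q@Y)
q=np.array([.5606,.3044])-tr; print('tool',q@X,q@Y)
print(X,Y)
E
```

```text
basecorner [0.57756683 0.10363386 0.012     ]
base2 [0.6978413  0.08286365 0.012     ]
facebot [0.59183443 0.09477824 0.012     ]
facetop [0.59139886 0.0939891  0.036     ]
facetop2 [0.69347039 0.07683052 0.036     ]
inner [0.59161008 0.0825917  0.036     ]
base -0.07575547219359727 0.12173537967113951
base2 0.04629752781169253 0.12237918555632384
facebot -0.06015599890041287 0.11551906134980353
facetop -0.06044642869209628 0.11466576405243467
facetop2 0.04305236324995884 0.1156730338886155
tool -0.12766707307631997 0.3164148676218069
[ 0.98450318 -0.17536673] [0.17536673 0.98450318]
```

The block's outer face is at v = 115 mm from the tray centre along the station's y, with its top at 36 mm, and two independent points agree. The plan is to rest the left part of the rim on the block and lower the cup so it turns between the pads.

Emit:
jog_arm(
  plan=[
    {"dx":0,"dy":0,"dz":-0.06,"twist":0,"claw":-1},
    {"dx":0,"dy":0,"dz":-0.12,"twist":0,"claw":-1},
    {"dx":-0.05,"dy":0.03,"dz":-0.12,"twist":0,"claw":-1},
    {"dx":-0.1,"dy":0.06,"dz":-0.12,"twist":0,"claw":-1},
    {"dx":-0.15,"dy":0.09,"dz":-0.12,"twist":0,"claw":-1},
    {"dx":-0.2,"dy":0.12,"dz":-0.12,"twist":0,"claw":-1},
    {"dx":-0.25,"dy":0.15,"dz":-0.12,"twist":0,"claw":-1},
    {"dx":-0.29,"dy":0.17,"dz":-0.12,"twist":0,"claw":-1},
    {"dx":-0.306,"dy":0.18,"dz":-0.12,"twist":0,"claw":-1},
    {"dx":-0.306,"dy":0.18,"dz":-0.1,"twist":0,"claw":-1},
    {"dx":-0.306,"dy":0.18,"dz":-0.08,"twist":0,"claw":-1},
    {"dx":-0.306,"dy":0.18,"dz":-0.07,"twist":0,"claw":-1},
    {"dx":-0.306,"dy":0.18,"dz":-0.07,"twist":0,"claw":-1},
    {"dx":-0.306,"dy":0.18,"dz":-0.07,"twist":0,"claw":-1},
  ],
  squeeze=20,
)

```text
t: 5.23
eef_pos: [0.6328, 0.1069, 0.0691]
eef_rot: [-2.406, -2.017, 0.001]
contact_force: [-0.3, 0.3, -0.3]
finger_gap: 0.049
```

```bash
cat >> h.py <<'E'
def uvz():
    s=robot.read_state(); q=s['eef_pos'][:2]-[.6308,-.0295]
    X=np.array([.9845,-.1754]);Y=np.array([.1754,.9845]); m=R.from_rotvec(s['eef_rot']).as_matrix()
    print('t',s['t'],'u',q@X,"v'",q@Y-.115,'Gz',s['eef_pos'][2]+.011,'yaw',np.degrees(np.arctan2(m[1,0],m[0,0])),'F',s['contact_force'],'gap',s['finger_gap'])
E
python3 -c "
from h import *
uvz()"
```

```text
t 5.2333 u -0.021925345070817722 v' 0.019665239713294355 Gz 0.08013063253739307 yaw 79.95017606571955 F [-0.26692209  0.34377895 -0.29031872] gap 0.048976286864863695
```

Emit:
jog_arm(
  plan=[
    {"dx":-0.003,"dy":0,"dz":0.01,"twist":0,"claw":-1},
    {"dx":0.001,"dy":0,"dz":0.013,"twist":0,"claw":-1},
    {"dx":0.005,"dy":0,"dz":0.016,"twist":0,"claw":-1},
    {"dx":0.009,"dy":0,"dz":0.019,"twist":0,"claw":-1},
    {"dx":0.013,"dy":0,"dz":0.022,"twist":0,"claw":-1},
    {"dx":0.0165,"dy":0,"dz":0.025,"twist":0,"claw":-1},
    {"dx":0.02,"dy":0,"dz":0.028,"twist":0,"claw":-1},
    {"dx":0.023,"dy":0,"dz":0.0315,"twist":0,"claw":-1},
    {"dx":0.026,"dy":0,"dz":0.035,"twist":0,"claw":-1},
    {"dx":0.0285,"dy":0,"dz":0.039,"twist":0,"claw":-1},
    {"dx":0.0305,"dy":0,"dz":0.043,"twist":0,"claw":-1},
    {"dx":0.0325,"dy":0,"dz":0.047,"twist":0,"claw":-1},
    {"dx":0.0345,"dy":0,"dz":0.052,"twist":0,"claw":-1},
    {"dx":0.036,"dy":0,"dz":0.056,"twist":0,"claw":-1},
    {"dx":0.037,"dy":0,"dz":0.06,"twist":0,"claw":-1},
    {"dx":0.037,"dy":0,"dz":0.06,"twist":0,"claw":-1},
  ],
  squeeze=20,
)

```text
t: 6.57
eef_pos: [0.6394, 0.1335, 0.0357]
eef_rot: [-2.403, -2.021, -0.014]
contact_force: [2.2, 3.1, 3.6]
finger_gap: 0.0484
```

```bash
python3 - <<'E'
from h import *
uvz()
c=snap('wrist'); s=snap('scene'); t=snap('top')
q=np.array([.634,.14,.05]); 
def crop(c,r,k):
    u,v=w2px(c,q).astype(int); print(u,v); v=min(max(v,r),399-r)
    return cv2.resize(c[0][max(v-r,0):v+r,max(u-r,0):u+r],(k,k),interpolation=cv2.INTER_CUBIC)
cv2.imwrite('pics/s1.png',np.hstack([cv2.resize(c[0][150:390,180:460],(467,400),interpolation=cv2.INTER_CUBIC),crop(s,45,330)[:400] if 0 else cv2.copyMakeBorder(crop(s,45,330),0,70,0,0,cv2.BORDER_CONSTANT)]))
E
```

```text
t 6.5667 u -0.02017528861878015 v' 0.04700878884563152 Gz 0.046731572464319984 yaw 80.13555519053561 F [2.24393114 3.11501637 3.60129759] gap 0.048435110109254075
385 243
```

View pics/s1.png

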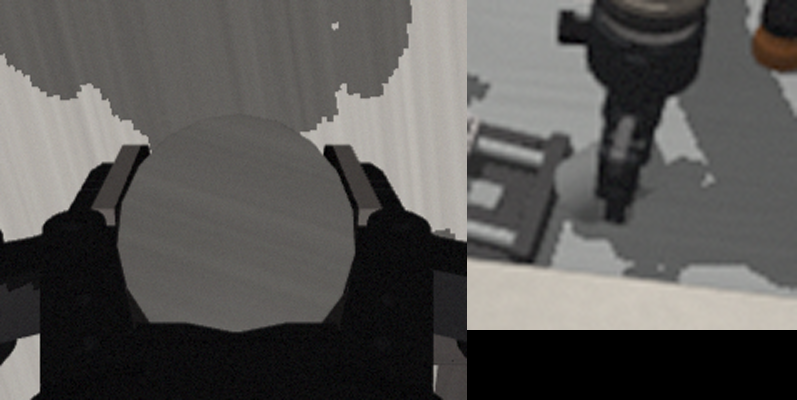

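The press worked. The scene crop shows the cup tilted about 45–50° with its mouth towards the block at (575,180), and the wrist view shows the closed end facing outward. Next I'll set the lower rim edge on top of the block and press on past horizontal.

Emit:
jog_arm(
  plan=[
    {"dx":0,"dy":0,"dz":-0.035,"twist":0,"claw":-1},
    {"dx":0,"dy":0,"dz":-0.068,"twist":0,"claw":-1},
    {"dx":-0.03,"dy":0,"dz":-0.068,"twist":0,"claw":-1},
    {"dx":-0.063,"dy":0,"dz":-0.068,"twist":0,"claw":-1},
    {"dx":-0.063,"dy":0,"dz":-0.06,"twist":0,"claw":-1},
    {"dx":-0.063,"dy":0,"dz":-0.053,"twist":0,"claw":-1},
    {"dx":-0.058,"dy":0,"dz":-0.051,"twist":0,"claw":-1},
    {"dx":-0.054,"dy":0,"dz":-0.049,"twist":0,"claw":-1},
    {"dx":-0.049,"dy":0,"dz":-0.046,"twist":0,"claw":-1},
    {"dx":-0.045,"dy":0,"dz":-0.044,"twist":0,"claw":-1},
    {"dx":-0.037,"dy":0,"dz":-0.038,"twist":0,"claw":-1},
    {"dx":-0.033,"dy":0,"dz":-0.034,"twist":0,"claw":-1},
    {"dx":-0.03,"dy":0,"dz":-0.031,"twist":0,"claw":-1},
    {"dx":-0.026,"dy":0,"dz":-0.026,"twist":0,"claw":-1},
    {"dx":-0.022,"dy":0,"dz":-0.02,"twist":0,"claw":-1},
    {"dx":-0.018,"dy":0,"dz":-0.014,"twist":0,"claw":-1},
    {"dx":-0.015,"dy":0,"dz":-0.009,"twist":0,"claw":-1},
    {"dx":-0.013,"dy":0,"dz":-0.003,"twist":0,"claw":-1},
    {"dx":-0.011,"dy":0,"dz":0.004,"twist":0,"claw":-1},
    {"dx":-0.011,"dy":0,"dz":0.004,"twist":0,"claw":-1},
  ],
  squeeze=20,
)

```text
t: 8.38
eef_pos: [0.6396, 0.1299, 0.0345]
eef_rot: [-2.402, -2.022, -0.022]
contact_force: [0.7, 3.4, 2.7]
finger_gap: 0.0487
```

```bash
cat > look.py <<'E'
from h import *
import sys
uvz()
c=snap('wrist'); s=snap('scene')
q=robot.read_state()['eef_pos']; u,v=w2px(s,q).astype(int)
b=cv2.resize(s[0][v-45:v+45,u-45:u+45],(400,400),interpolation=cv2.INTER_CUBIC)
cv2.imwrite(sys.argv[1],np.hstack([cv2.resize(c[0],(400,250)),b[:250]*0,]) if 0 else np.hstack([cv2.resize(c[0][150:390,200:440],(400,400),interpolation=cv2.INTER_CUBIC),b]))
E
python3 look.py pics/s2.png
```

```text
t 8.3833 u -0.019330293511842164 v' 0.04344059523536596 Gz 0.04554532302543597 yaw 80.19386824332048 F [0.74271118 3.35075407 2.74484445] gap 0.04874761214094888
```

View pics/s2.png

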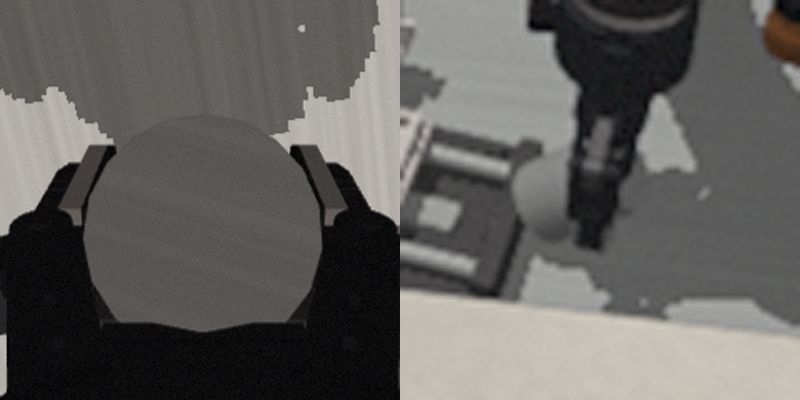

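The closed face looks the same as before, so the rim missed the block this time. I'll estimate the actual tilt from the face's outline: top at row 218, columns 250–393.

```bash
python3 - <<'E'
from h import *
c=snap('wrist'); s=robot.read_state()
m=R.from_rotvec(s['eef_rot']).as_matrix(); x,y=m[:,0],m[:,1]; zu=-m[:,2]
for off in(.011,.016):
  G=s['eef_pos']+off*zu
  for ph in range(20,111,15):
    p=np.radians(ph); k=np.sin(p)*x+np.cos(p)*zu; n=np.cos(p)*x-np.sin(p)*zu
    for d in(.023,):
        pts=np.array([w2px(c,G+d*k+.025*(np.cos(a)*n+np.sin(a)*y)) for a in np.linspace(0,6.28,60)])
        print(off,ph,pts.min(0).round(),pts.max(0).round())
E
```

```text
0.011 20 [252. 214.] [395. 358.]
0.011 35 [253. 200.] [394. 344.]
0.011 50 [254. 194.] [393. 323.]
0.011 65 [256. 193.] [391. 297.]
0.011 80 [258. 198.] [388. 268.]
0.011 95 [261. 207.] [386. 241.]
0.011 110 [264. 218.] [383. 219.]
0.016 20 [249. 218.] [398. 370.]
0.016 35 [250. 204.] [397. 356.]
0.016 50 [251. 197.] [396. 334.]
0.016 65 [253. 197.] [394. 306.]
0.016 80 [256. 201.] [391. 276.]
0.016 95 [259. 210.] [388. 248.]
0.016 110 [262. 222.] [385. 224.]
```

The tilt is only about 18°, because the cup slid off the edge. Pushing the side of the cup horizontally against the block's edge gives a much longer lever. So I'll roll it the other way over the block's edge, which leaves the mouth outward, then turn the tool 180° and do the last press.

Emit:
jog_arm(
  plan=[
    {"dx":0.008,"dy":0,"dz":-0.014,"twist":0,"claw":-1},
    {"dx":-0.024,"dy":0,"dz":-0.014,"twist":0,"claw":-1},
    {"dx":-0.029,"dy":0,"dz":-0.022,"twist":0,"claw":-1},
    {"dx":-0.036,"dy":0,"dz":-0.029,"twist":0,"claw":-1},
    {"dx":-0.042,"dy":0,"dz":-0.034,"twist":0,"claw":-1},
    {"dx":-0.049,"dy":0,"dz":-0.038,"twist":0,"claw":-1},
    {"dx":-0.056,"dy":0,"dz":-0.0415,"twist":0,"claw":-1},
    {"dx":-0.064,"dy":0,"dz":-0.044,"twist":0,"claw":-1},
    {"dx":-0.071,"dy":0,"dz":-0.045,"twist":0,"claw":-1},
    {"dx":-0.08,"dy":0,"dz":-0.0455,"twist":0,"claw":-1},
    {"dx":-0.087,"dy":0,"dz":-0.0447,"twist":0,"claw":-1},
    {"dx":-0.0955,"dy":0,"dz":-0.0427,"twist":0,"claw":-1},
    {"dx":-0.102,"dy":0,"dz":-0.04,"twist":0,"claw":-1},
    {"dx":-0.11,"dy":0,"dz":-0.036,"twist":0,"claw":-1},
    {"dx":-0.116,"dy":0,"dz":-0.032,"twist":0,"claw":-1},
    {"dx":-0.122,"dy":0,"dz":-0.024,"twist":0,"claw":-1},
    {"dx":-0.122,"dy":0,"dz":-0.024,"twist":0,"claw":-1},
  ],
  squeeze=20,
)

```text
t: 9.95
eef_pos: [0.627, 0.0557, 0.0494]
eef_rot: [-2.404, -2.021, -0.019]
contact_force: [-2.8, 0.7, 10.2]
finger_gap: 0.0485
```

```bash
python3 look.py pics/s3.png
```

```text
t 9.95 u -0.01865701564162794 v' -0.031806501924372885 Gz 0.06038727439051318 yaw 80.11136075244131 F [-2.79978527  0.71010619 10.16583787] gap 0.0485224284584972
```

View pics/s3.png

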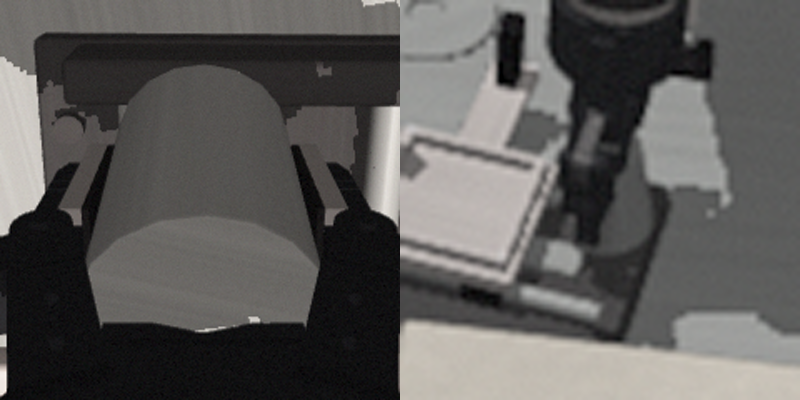

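The wrist crop shows the cup's side, with the mouth end up over the block at (200,65) and the closed end's near edge arching at (205,216). I'll compute the tilt from those.

```bash
python3 - <<'E'
from h import *
c=snap('wrist'); s=robot.read_state()
m=R.from_rotvec(s['eef_rot']).as_matrix(); x,y=m[:,0],m[:,1]; zu=-m[:,2]
G=s['eef_pos']+.011*zu
for d in(.020,.023,.027):
  for ph in range(-30,-96,-10):
    p=np.radians(ph); k=np.sin(p)*x+np.cos(p)*zu; n=np.cos(p)*x-np.sin(p)*zu
    f=lambda d:np.array([w2px(c,G+d*k+.025*(np.cos(a)*n+np.sin(a)*y)) for a in np.linspace(0,6.28,60)])
    a,b=f(d),f(d-.062); print(d,ph,'closed',a.min(0).round(),a.max(0).round(),'mouth',b.min(0).round(),b.max(0).round())
print(s['qpos'])
E
```

```text
0.02 -30 closed [257. 288.] [390. 344.] mouth [274. 163.] [372. 230.]
0.02 -40 closed [258. 306.] [389. 336.] mouth [272. 158.] [374. 216.]
0.02 -50 closed [259. 321.] [387. 326.] mouth [270. 157.] [376. 204.]
0.02 -60 closed [261. 316.] [386. 335.] mouth [267. 159.] [379. 192.]
0.02 -70 closed [262. 306.] [384. 346.] mouth [264. 165.] [382. 181.]
0.02 -80 closed [264. 294.] [383. 353.] mouth [261. 171.] [386. 177.]
0.02 -90 closed [265. 283.] [381. 357.] mouth [257. 164.] [389. 194.]
0.023 -30 closed [256. 297.] [391. 351.] mouth [273. 167.] [373. 234.]
0.023 -40 closed [257. 315.] [390. 343.] mouth [271. 164.] [374. 221.]
0.023 -50 closed [259. 331.] [388. 333.] mouth [269. 163.] [377. 209.]
0.023 -60 closed [261. 323.] [386. 345.] mouth [267. 166.] [379. 197.]
0.023 -70 closed [262. 312.] [384. 355.] mouth [264. 174.] [382. 187.]
0.023 -80 closed [264. 300.] [382. 361.] mouth [261. 178.] [385. 186.]
0.023 -90 closed [266. 288.] [381. 364.] mouth [258. 170.] [389. 203.]
0.027 -30 closed [254. 309.] [393. 361.] mouth [272. 173.] [374. 240.]
0.027 -40 closed [256. 328.] [391. 353.] mouth [271. 171.] [375. 228.]
0.027 -50 closed [258. 343.] [389. 345.] mouth [269. 172.] [377. 216.]
0.027 -60 closed [260. 332.] [387. 358.] mouth [266. 177.] [380. 205.]
0.027 -70 closed [262. 320.] [385. 367.] mouth [264. 185.] [382. 194.]
0.027 -80 closed [264. 308.] [382. 372.] mouth [261. 186.] [385. 198.]
0.027 -90 closed [266. 295.] [380. 373.] mouth [258. 179.] [388. 215.]
[ 0.28539095  0.61654317 -0.59756971  1.75045711  0.42261751  0.89513426
 -0.66431332]
```

```bash
cat > fit.py <<'E'
from h import *
from scipy.optimize import least_squares
def fit(c,obs,x0=(0,.023,-.5)):
    # obs: closed arch top y, closed xmin, xmax, mouth top y, mouth xmin, xmax ; x: lateral shift, d, phi
    s=robot.read_state(); m=R.from_rotvec(s['eef_rot']).as_matrix(); x,y=m[:,0],m[:,1]; zu=-m[:,2]
    G=s['eef_pos']+.011*zu; A=np.linspace(0,6.283,200)
    def pred(q):
        sh,d,p,l=q; k=np.sin(p)*x+np.cos(p)*zu; n=np.cos(p)*x-np.sin(p)*zu
        f=lambda d:np.array([w2px(c,G+sh*n+l*y+d*k+.025*(np.cos(a)*n+np.sin(a)*y)) for a in A])
        a,b=f(d),f(d-.062); return np.array([a[:,1].min(),a[:,0].min(),a[:,0].max(),b[:,1].min(),b[:,0].min(),b[:,0].max()])
    best=min((least_squares(lambda q:pred(q)-obs,[0,.023,p,0],x_scale=[.01,.01,.5,.01],diff_step=1e-4) for p in np.radians([-80,-60,-40,-20,0,20])),key=lambda r:r.cost)
    q=best.x; print('shift %.4f d %.4f phi %.1f lat %.4f'%(q[0],q[1],np.degrees(q[2]),q[3]),best.fun.round(1))
E
python3 - <<'E'
from fit import *
c=snap('wrist'); print(c[1][0,0])
fit(c,np.array([279.6,253,392,189.6,275,371]))
fit(c,np.array([279.6,253,392,165,275,371]))
E
```

```text
325.4813026929885
shift -0.0046 d 0.0252 phi -12.7 lat -0.0003 [ 0.   0.3  0.6 -0.1 -0.2 -1.2]
shift 0.0023 d 0.0221 phi -24.4 lat -0.0003 [-0.2  0.9 -0.   0.2 -1.8  0.6]
```

Edge fitting puts the tilt at only about −13°. With full pad contact the grip resists pivoting too strongly. I'll set the cup back on the bench and regrip it with just the last few millimetres of pad, so it pivots easily with a long lever.

Emit:
jog_arm(
  plan=[
    {"dx":0,"dy":0,"dz":-0.03,"twist":0,"claw":-1},
    {"dx":0,"dy":0,"dz":-0.06,"twist":0,"claw":-1},
    {"dx":0.06,"dy":0,"dz":-0.06,"twist":0,"claw":-1},
    {"dx":0.12,"dy":0,"dz":-0.06,"twist":0,"claw":-1},
    {"dx":0.16,"dy":0,"dz":-0.04,"twist":0,"claw":-1},
    {"dx":0.16,"dy":0,"dz":0,"twist":0,"claw":-1},
    {"dx":0.16,"dy":0,"dz":0.02,"twist":0,"claw":-1},
    {"dx":0.16,"dy":0,"dz":0.03,"twist":0,"claw":-1},
    {"dx":0.16,"dy":0,"dz":0.036,"twist":0,"claw":-1},
    {"dx":0.16,"dy":0,"dz":0.041,"twist":0,"claw":-1},
    {"dx":0.16,"dy":0,"dz":0.041,"twist":0,"claw":-1},
    {"dx":0.16,"dy":0,"dz":0.039,"twist":0,"claw":0.6},
    {"dx":0.16,"dy":0,"dz":0.036,"twist":0,"claw":0.6},
    {"dx":0.16,"dy":0,"dz":0.03,"twist":0,"claw":0.6},
    {"dx":0.16,"dy":0,"dz":-0.015,"twist":0,"claw":0.6},
    {"dx":0.16,"dy":0,"dz":-0.06,"twist":0,"claw":0.6},
    {"dx":0.16,"dy":0,"dz":-0.13,"twist":0,"claw":1},
    {"dx":0.16,"dy":0,"dz":-0.15,"twist":0,"claw":1},
    {"dx":0.16,"dy":0,"dz":-0.15,"twist":0,"claw":1},
  ],
  squeeze=20,
)

```text
t: 11.73
eef_pos: [0.646, 0.1512, 0.1466]
eef_rot: [2.401, 2.019, 0.034]
contact_force: [0.5, 2.2, 0.3]
finger_gap: 0.0851
```

```bash
python3 - <<'E'
from h import *
uvz()
c=snap('wrist'); im=c[0]; cv2.imwrite('pics/w4.png',im)
s=robot.read_state(); e=s['eef_pos']
pr=w2px(c,[e[0],e[1],.062]); print('pred',pr)
g=cv2.cvtColor(im,cv2.COLOR_BGR2GRAY)
r=cv2.HoughCircles(cv2.medianBlur(g,5),cv2.HOUGH_GRADIENT,1,30,param1=60,param2=18,minRadius=25,maxRadius=60)
for q in r[0][:8]: print(q, px2w(c,q[0],q[1],.062), 'r mm', q[2]/c[1][0,0]*np.linalg.norm(px2w(c,q[0],q[1],.062)+c[2].T@c[3])*1000)
E
```

```text
t 11.7333 u -0.01677000063711566 v' 0.06557594543358293 Gz 0.15760815361708655 yaw 80.1354709489154 F [0.48705229 2.23293971 0.25435246] gap 0.08513573929261292
pred [318.23684027 206.93937597]
[317.5 195.5  34.6] [0.64530386 0.15870389 0.062     ] r mm 24.18831855269112
[408.5 307.5  50.4] [0.6990141  0.05735024 0.062     ] r mm 42.74232254782007
[338.5 297.5  50.5] [0.64693237 0.07605054 0.062     ] r mm 40.62805220271998
[ 57.5 113.5  25.7] [0.48992952 0.24242208 0.062     ] r mm 21.72021687264945
[ 93.5 361.5  58.3] [0.44482013 0.0547038  0.062     ] r mm 61.80207302927616
[307.5 153.5  25.4] [0.64381418 0.18886776 0.062     ] r mm 17.286447197975562
[508.5 240.5  53.9] [0.77746294 0.10004002 0.062     ] r mm 46.052709277318726
[377.5 307.5  37.2] [0.67527385 0.06180634 0.062     ] r mm 30.926669740660042
```

The cup stands upright at (0.645, 0.159). A circle of radius 24.2 mm fits it, so that checks out. I'll regrip it by its top few millimetres and tip it against the block.

Emit:
jog_arm(
  plan=[
    {"dx":0.01,"dy":-0.005,"dz":0.05,"twist":0,"claw":1},
    {"dx":0.01,"dy":-0.005,"dz":0.1,"twist":0,"claw":1},
    {"dx":0.01,"dy":-0.005,"dz":0.13,"twist":0,"claw":1},
    {"dx":0.01,"dy":-0.005,"dz":0.1427,"twist":0,"claw":1},
    {"dx":0.01,"dy":-0.005,"dz":0.1427,"twist":0,"claw":1},
    {"dx":0.01,"dy":-0.005,"dz":0.1427,"twist":0,"claw":-1},
    {"dx":0.01,"dy":-0.005,"dz":0.1427,"twist":0,"claw":-1},
    {"dx":0.01,"dy":-0.005,"dz":0.1427,"twist":0,"claw":-1},
    {"dx":0.01,"dy":-0.005,"dz":0.1427,"twist":0,"claw":-1},
    {"dx":0.01,"dy":-0.005,"dz":0.1427,"twist":0,"claw":-1},
    {"dx":0.01,"dy":-0.005,"dz":0.1427,"twist":0,"claw":-1},
    {"dx":0.01,"dy":-0.005,"dz":0.126,"twist":0,"claw":-1},
    {"dx":0.01,"dy":-0.005,"dz":0.126,"twist":0,"claw":-1},
  ],
  squeeze=20,
)

```text
t: 12.87
eef_pos: [0.6441, 0.1576, 0.0696]
eef_rot: [2.402, 2.019, 0.029]
contact_force: [0.1, 0.1, -2.0]
finger_gap: 0.0484
```

```bash
python3 -c "
from h import *
uvz(); print(robot.read_state()['eef_pos'],robot.read_state()['moment'])"
```

```text
t 12.8667 u -0.01969902782421187 v' 0.07155314420753482 Gz 0.08057447324604725 yaw 80.12623909786488 F [ 0.07126374  0.07091597 -1.98745865] gap 0.048426302937399336
[0.64412766 0.15761577 0.06957447] [ 0.00019493 -0.01848815  0.01989803]
```

Emit:
jog_arm(
  plan=[
    {"dx":-0.04,"dy":0,"dz":0,"twist":0,"claw":-1},
    {"dx":-0.07,"dy":0,"dz":0,"twist":0,"claw":-1},
    {"dx":-0.078,"dy":0,"dz":0,"twist":0,"claw":-1},
    {"dx":-0.085,"dy":0,"dz":-0.003,"twist":0,"claw":-1},
    {"dx":-0.092,"dy":0,"dz":-0.006,"twist":0,"claw":-1},
    {"dx":-0.098,"dy":0,"dz":-0.009,"twist":0,"claw":-1},
    {"dx":-0.104,"dy":0,"dz":-0.011,"twist":0,"claw":-1},
    {"dx":-0.11,"dy":0,"dz":-0.0125,"twist":0,"claw":-1},
    {"dx":-0.115,"dy":0,"dz":-0.0135,"twist":0,"claw":-1},
    {"dx":-0.121,"dy":0,"dz":-0.014,"twist":0,"claw":-1},
    {"dx":-0.127,"dy":0,"dz":-0.014,"twist":0,"claw":-1},
    {"dx":-0.132,"dy":0,"dz":-0.014,"twist":0,"claw":-1},
    {"dx":-0.138,"dy":0,"dz":-0.013,"twist":0,"claw":-1},
    {"dx":-0.144,"dy":0,"dz":-0.011,"twist":0,"claw":-1},
    {"dx":-0.144,"dy":0,"dz":-0.011,"twist":0,"claw":-1},
  ],
  squeeze=20,
)

```text
t: 14.12
eef_pos: [0.6291, 0.0709, 0.0751]
eef_rot: [2.402, 2.017, 0.028]
contact_force: [-1.1, 1.0, 2.1]
finger_gap: 0.0485
```

```bash
python3 look.py pics/s5.png; python3 -c "
from h import *
print(robot.read_state()['eef_rot'],robot.read_state()['moment'])"
```

```text
t 14.1167 u -0.01924388361325304 v' -0.01647304689671099 Gz 0.08609869058602851 yaw 80.05416455733784 F [-1.08877843  0.95460274  2.14503036] gap 0.04848096390897918
[2.4016896  2.01837284 0.02876892] [0.38782489 0.24774854 0.04721817]
```

View pics/s5.png

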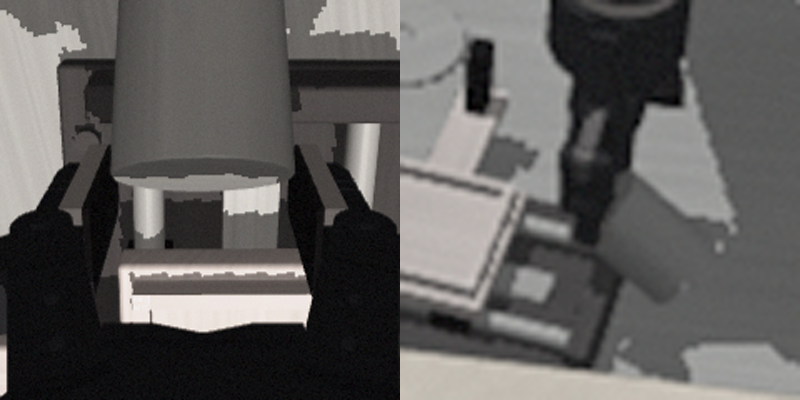

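The scene crop shows the cup tilted about 55–60°, with its mouth outward at about (685,280). Next I'll clear the block, press it down flat on the bench and release it.

Emit:
jog_arm(
  plan=[
    {"dx":0,"dy":0,"dz":-0.035,"twist":0,"claw":-1},
    {"dx":0.05,"dy":0,"dz":-0.035,"twist":0,"claw":-1},
    {"dx":0.1,"dy":0,"dz":-0.035,"twist":0,"claw":-1},
    {"dx":0.15,"dy":0,"dz":-0.035,"twist":0,"claw":-1},
    {"dx":0.194,"dy":0,"dz":-0.01,"twist":0,"claw":-1},
    {"dx":0.194,"dy":0,"dz":0.02,"twist":0,"claw":-1},
    {"dx":0.194,"dy":0,"dz":0.031,"twist":0,"claw":-1},
    {"dx":0.184,"dy":0,"dz":0.04,"twist":0,"claw":-1},
    {"dx":0.173,"dy":0,"dz":0.048,"twist":0,"claw":-1},
    {"dx":0.167,"dy":0,"dz":0.055,"twist":0,"claw":-1},
    {"dx":0.161,"dy":0,"dz":0.063,"twist":0,"claw":-1},
    {"dx":0.156,"dy":0,"dz":0.072,"twist":0,"claw":-1},
    {"dx":0.153,"dy":0,"dz":0.08,"twist":0,"claw":-1},
    {"dx":0.153,"dy":0,"dz":0.082,"twist":0,"claw":-1},
    {"dx":0.153,"dy":0,"dz":0.082,"twist":0,"claw":-1},
  ],
  squeeze=20,
)

```text
t: 15.47
eef_pos: [0.6462, 0.1618, 0.0268]
eef_rot: [2.402, 2.017, 0.029]
contact_force: [0.6, -1.7, 1.8]
finger_gap: 0.0484
```

Emit:
jog_arm(
  plan=[
    {"dx":0,"dy":0,"dz":0,"twist":0,"claw":1},
    {"dx":0,"dy":0,"dz":0,"twist":0,"claw":1},
    {"dx":0,"dy":0,"dz":0,"twist":0,"claw":1},
    {"dx":0,"dy":0,"dz":0,"twist":0,"claw":1},
    {"dx":0,"dy":0,"dz":-0.06,"twist":0,"claw":1},
    {"dx":0,"dy":0,"dz":-0.12,"twist":0,"claw":1},
    {"dx":0,"dy":0,"dz":-0.2,"twist":0,"claw":1},
    {"dx":0,"dy":0,"dz":-0.2,"twist":0,"claw":1},
    {"dx":0,"dy":0,"dz":-0.2,"twist":0,"claw":1},
  ],
)

```text
t: 16.22
eef_pos: [0.6465, 0.1627, 0.1512]
eef_rot: [2.399, 2.016, 0.04]
contact_force: [-0.8, -0.1, -1.0]
finger_gap: 0.0854
```

```bash
python3 - <<'E'
from h import *
uvz(); import pickle
c=snap('wrist'); pickle.dump(c,open('w6.pkl','wb')); im=c[0].copy()
X=np.array([.9845,-.1754]);Y=np.array([.1754,.9845])
for v in(71,133):   # predicted lying ends, silhouette at axis height
    p=np.array([.6308,-.0295])-.019*X+(.115+v/1000)*Y
    a,b=[w2px(c,[*(p+s*.025*X),.025]).round().astype(int) for s in(-1,1)]
    cv2.line(im,tuple(map(int,a)),tuple(map(int,b)),(0,0,255),1); print(v,a,b)
cv2.imwrite('pics/w6.png',cv2.resize(im[0:330,160:480],None,fx=1.8,fy=1.8,interpolation=cv2.INTER_CUBIC))
E
```

```text
t 16.2167 u -0.018263841121338047 v' 0.07694531705482861 Gz 0.16223398662983876 yaw 80.0719614172344 F [-0.83930698 -0.10304156 -0.95006462] gap 0.08541769730671461
71 [288 198] [348 197]
133 [286 121] [350 121]
```

View pics/w6.png

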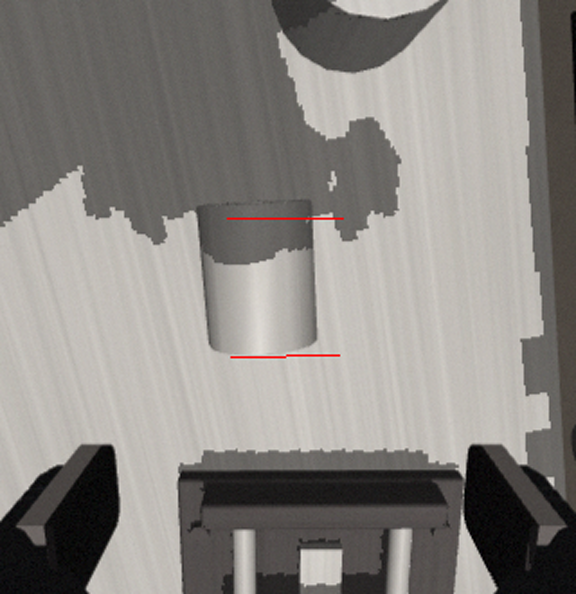

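The cup lies flat with its mouth outward: mouth edge at picture row 202, columns 198–312, and closed edge at row 348, columns 212–316.

```bash
python3 - <<'E'
from h import *
import pickle; c=pickle.load(open('w6.pkl','rb'))
f=lambda x,y,z: px2w(c,x/1.8+160,y/1.8,z)[:2]
M=f(255,203,.045); M2=f(255,203,.03); B=f(264,352,.01); B2=f(264,350,.03)
print(M,M2,B,B2,np.linalg.norm(M2-B2))
d=M2-B2; print('axis yaw',np.degrees(np.arctan2(d[1],d[0])))
s=robot.read_state(); m=R.from_rotvec(s['eef_rot']).as_matrix()
for n,q in(('M2',M2),('B2',B2)): print(n,m.T@(np.array([*q,.0285])-s['eef_pos'])/.6)
print(m.round(3))
E
```

```text
[0.64513885 0.226914  ] [0.6445604  0.22668901] [0.63477881 0.15626622] [0.63637688 0.16257289] 0.06463626908668345
axis yaw 82.72632626626863
M2 [ 0.10418384 -0.02291988  0.20071081]
B2 [-0.00341902 -0.01789749  0.19947325]
[[ 0.172  0.985  0.02 ]
 [ 0.985 -0.173  0.009]
 [ 0.012  0.018 -1.   ]]
```

Emit:
jog_arm(
  plan=[
    {"dx":0.109,"dy":-0.023,"dz":0,"twist":-0.022,"claw":1},
    {"dx":0.109,"dy":-0.023,"dz":0.04,"twist":-0.022,"claw":1},
    {"dx":0.109,"dy":-0.023,"dz":0.1,"twist":-0.022,"claw":1},
    {"dx":0.109,"dy":-0.023,"dz":0.16,"twist":-0.022,"claw":1},
    {"dx":0.109,"dy":-0.023,"dz":0.19,"twist":-0.022,"claw":1},
    {"dx":0.109,"dy":-0.023,"dz":0.2015,"twist":-0.022,"claw":1},
    {"dx":0.109,"dy":-0.023,"dz":0.2015,"twist":-0.022,"claw":1},
    {"dx":0.109,"dy":-0.023,"dz":0.2015,"twist":-0.022,"claw":-1},
    {"dx":0.109,"dy":-0.023,"dz":0.2015,"twist":-0.022,"claw":-1},
    {"dx":0.109,"dy":-0.023,"dz":0.2015,"twist":-0.022,"claw":-1},
    {"dx":0.109,"dy":-0.023,"dz":0.2015,"twist":-0.022,"claw":-1},
    {"dx":0.109,"dy":-0.023,"dz":0.2015,"twist":-0.022,"claw":-1},
    {"dx":0.109,"dy":-0.023,"dz":0.2015,"twist":-0.022,"claw":-1},
  ],
  squeeze=20,
)

```text
t: 17.35
eef_pos: [0.6467, 0.2302, 0.0306]
eef_rot: [2.352, 2.07, 0.039]
contact_force: [-0.1, -0.5, 5.7]
finger_gap: 0.0477
```

Emit:
jog_arm(
  plan=[
    {"dx":0,"dy":0,"dz":-0.01,"twist":0,"claw":-1},
    {"dx":0,"dy":0,"dz":-0.02,"twist":0,"claw":-1},
    {"dx":0,"dy":0,"dz":-0.03,"twist":0,"claw":-1},
    {"dx":0,"dy":0,"dz":-0.05,"twist":0,"claw":-1},
    {"dx":0,"dy":0,"dz":-0.07,"twist":0,"claw":-1},
    {"dx":0,"dy":0,"dz":-0.1,"twist":0,"claw":-1},
    {"dx":0,"dy":0,"dz":-0.13,"twist":0,"claw":-1},
    {"dx":0,"dy":0,"dz":-0.16,"twist":0,"claw":-1},
    {"dx":0,"dy":0,"dz":-0.16,"twist":0,"claw":-1},
    {"dx":0,"dy":0,"dz":-0.16,"twist":0,"claw":-1},
    {"dx":0,"dy":0,"dz":-0.16,"twist":0,"claw":-1},
    {"dx":0,"dy":0,"dz":-0.16,"twist":0,"claw":-1},
  ],
  squeeze=20,
)

```text
t: 18.35
eef_pos: [0.6435, 0.2286, 0.1251]
eef_rot: [2.353, 2.07, 0.035]
contact_force: [0.0, -0.5, -1.6]
finger_gap: 0.0478
```

```bash
python3 - <<'E'
from h import *
uvz(); s=robot.read_state(); print(s['moment'])
# numeric check: what the wrist camera sees along tool centre column, and scene patch differences
c=snap('wrist'); im=c[0]; cv2.imwrite('pics/w7.png',im)
g=cv2.cvtColor(im,cv2.COLOR_BGR2GRAY)
print('col320',g[100:400:8,320]); 
m=R.from_rotvec(s['eef_rot']).as_matrix()
for n,o in(('horizontal closed end',(-.06,0,0)),('hanging bottom',(-.0,0,.055)),('rim near',(.025,0,-.005)),('rim far',(-.025,0,-.005))): print(n,w2px(c,s['eef_pos']+m@np.array(o)))
for r in range(180,345,15): print(r,g[r,230:410:9])
E
```

```text
t 18.35 u -0.03276841319909057 v' 0.1413243262569877 Gz 0.13607946902313392 yaw 82.69386546487038 F [ 0.04925641 -0.51131958 -1.5916381 ] gap 0.04780039501973974
[ 0.08917121  0.04814785 -0.01024412]
col320 [ 98 102 103 105 176 128 104 103 103 102 103 102 102  97  99  99 187  98
  96  94  93  92  94  98  87 185 186 186 187 185 185 186  13  13  16  13
  13  12]
horizontal closed end [322.97986589 368.30955176]
hanging bottom [322.57207615 218.60231049]
rim near [323.23250481 212.61585653]
rim far [323.10987341 315.16145462]
180 [183 186 180 184 187 178  98 103  99 101 103 104 100 190 194 195 190 197
 196 193]
195 [186 190 183 192 188 190 106 103  99 102  98 106 117 191 197 190 188 195
 191 195]
210 [190 189 187 186 190 188 100 106 100 105  94 108 111 194 198 190 189 194
 188 193]
225 [186 186 190 181 188 188 181 191 191 182 185 197 189 190 192 191 193 194
 187 189]
240 [191 185 188  70  10 189 186  86  87  90  97  94  90  86  97 196  16  71
 187 188]
255 [190  18  68  66   5  75  72  83  90  93  99  92  88  82  74  59   6  17
  68  21]
270 [16 69 70 10 10 76 70 81 90 93 93 94 94 80 73 63  6  6 70 68]
285 [ 17  16  42  13  13 108  76  83  89  95  96  92  89  82  76 155  12  12
  23  16]
300 [ 15  14  16  15 190 101 140 159 176 180 185 190 189 182 172 149 191  13
  27  15]
315 [ 14  10  13  10 189  88 135 160 172 181 186 191 185 180 172 140 189   5
  18  13]
330 [ 18  16  12  83 189 180 137 165 174 183 187 187 183 176 169 129 102 106
  16  15]
```

The grayscale rows show the cup still horizontal in the jaws, so it didn't swing by itself. Pushing its closed face against the block's edge while rising should turn the closed end down.

Emit:
jog_arm(
  plan=[
    {"dx":-0.05,"dy":0.02,"dz":0.06,"twist":0,"claw":-1},
    {"dx":-0.1,"dy":0.02,"dz":0.109,"twist":0,"claw":-1},
    {"dx":-0.12,"dy":0.02,"dz":0.109,"twist":0,"claw":-1},
    {"dx":-0.134,"dy":0.02,"dz":0.109,"twist":0,"claw":-1},
    {"dx":-0.134,"dy":0.02,"dz":0.109,"twist":0,"claw":-1},
    {"dx":-0.136,"dy":0.02,"dz":0.103,"twist":0,"claw":-1},
    {"dx":-0.139,"dy":0.02,"dz":0.097,"twist":0,"claw":-1},
    {"dx":-0.142,"dy":0.02,"dz":0.091,"twist":0,"claw":-1},
    {"dx":-0.145,"dy":0.02,"dz":0.085,"twist":0,"claw":-1},
    {"dx":-0.1485,"dy":0.02,"dz":0.08,"twist":0,"claw":-1},
    {"dx":-0.152,"dy":0.02,"dz":0.075,"twist":0,"claw":-1},
    {"dx":-0.157,"dy":0.02,"dz":0.07,"twist":0,"claw":-1},
    {"dx":-0.162,"dy":0.02,"dz":0.065,"twist":0,"claw":-1},
    {"dx":-0.167,"dy":0.02,"dz":0.061,"twist":0,"claw":-1},
    {"dx":-0.172,"dy":0.02,"dz":0.057,"twist":0,"claw":-1},
    {"dx":-0.184,"dy":0.02,"dz":0.05,"twist":0,"claw":-1},
    {"dx":-0.195,"dy":0.02,"dz":0.044,"twist":0,"claw":-1},
    {"dx":-0.208,"dy":0.02,"dz":0.04,"twist":0,"claw":-1},
    {"dx":-0.226,"dy":0.02,"dz":0.038,"twist":0,"claw":-1},
    {"dx":-0.226,"dy":0.02,"dz":0.038,"twist":0,"claw":-1},
  ],
  squeeze=20,
)

```text
t: 20.07
eef_pos: [0.6389, 0.0904, 0.1032]
eef_rot: [2.356, 2.065, 0.034]
contact_force: [-3.3, 1.2, 13.3]
finger_gap: 0.0452
```

```bash
cat > look2.py <<'E'
from h import *
uvz(); s=robot.read_state(); print(s['moment'])
c=snap('wrist'); g=cv2.cvtColor(c[0],cv2.COLOR_BGR2GRAY); cv2.imwrite('pics/w%d.png'%int(s['t']*100),c[0])
print('col321',list(zip(range(100,344,6),g[100:344:6,321].tolist())))
for r in range(180,345,15): print(r,g[r,230:410:9])
E
python3 look2.py
```

```text
t 20.0667 u -0.013032733343348616 v' 0.004466672349202741 Gz 0.11415396592829052 yaw 82.47400012307877 F [-3.25923083  1.18682777 13.26781636] gap 0.04515817898250356
[ 0.57840943  0.8918911  -0.09958231]
col321 [(100, 106), (106, 110), (112, 109), (118, 108), (124, 107), (130, 108), (136, 106), (142, 107), (148, 106), (154, 106), (160, 109), (166, 106), (172, 102), (178, 99), (184, 100), (190, 105), (196, 55), (202, 60), (208, 98), (214, 188), (220, 108), (226, 109), (232, 110), (238, 108), (244, 103), (250, 107), (256, 106), (262, 66), (268, 60), (274, 59), (280, 62), (286, 56), (292, 62), (298, 58), (304, 134), (310, 123), (316, 124), (322, 83), (328, 232), (334, 231), (340, 231)]
180 [190 191 183 187 198 188 105 104 104 106 102 111 102 188 184 193 190 182
 187 186]
195 [189 105 125 103 103 103 101 103  63  58  59  56  78 103 102 103 103  96
  99  97]
210 [186  77  78  24  24  22  22  54 107 138 185 112 100 108  34  36  34  32
  34  31]
225 [187  78  75  77  78  80 103 108 105 107 109 108 109 110  49  95  78  84
  78  72]
240 [189  78  82  67  65 182  56 103 110 110 109 108 108 108  54  53  14  69
  71  74]
255 [192  16  39  68  14 192  57  57 108 105 105 104 109  57  54  53   8  69
  66  15]
270 [ 11  13  66  16   7 193  59  54  60  61  58  58  61  58  53  67  10   4
  72  67]
285 [ 15  11  16  19   9 161 194  59  58  61  60  59  59  57 123  34  10   5
  23  15]
300 [ 18  15  13  17  15  89  92  35 113 196 189 187 208  39  38  38   8  15
  16  14]
315 [ 17  18  11  18 231 157 132 157 127 229 120 235 160 232 230 233 229  15
  14   9]
330 [ 10   9  10  20 229 238 230 230 232 231 233 232 232 233 234 235 234 191
  14  16]
```

The grayscale rows suggest an open mouth, with the cup floor at rows 215–258 and the inner wall around it. The gap has dropped to 45 mm, so the pads are gripping off-centre. I'll use my last view here.

```bash
python3 - <<'E'
from h import *
c=snap('wrist'); s=snap('scene'); q=robot.read_state()['eef_pos']; u,v=w2px(s,q).astype(int)
b=cv2.resize(s[0][v-40:v+45,u-45:u+45],(380,360),interpolation=cv2.INTER_CUBIC)
a=cv2.resize(c[0][160:360,210:430],(420,382),interpolation=cv2.INTER_CUBIC)[:360]
cv2.imwrite('pics/s8.png',np.hstack([a,b]))
import pickle; pickle.dump(c,open('w8.pkl','wb'))
E
```

```text
(no output)
```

View pics/s8.png

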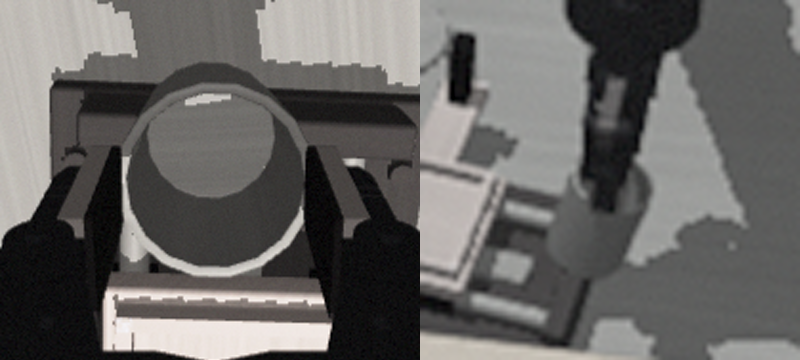

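The wrist crop shows the mouth up: rim circle centred at crop (215,180), floor at (211,143). The scene crop shows the cup nearly upright on the end block. Now to find how far it is tilted and off-centre in the jaws.

```bash
python3 - <<'E'
from h import *
from scipy.optimize import least_squares
import pickle; c=pickle.load(open('w8.pkl','rb')); s=robot.read_state()
m=R.from_rotvec(s['eef_rot']).as_matrix(); A=np.linspace(0,6.283,200)
k=420/220
# rim outer extents, floor (inner bottom) extents in crop px: xmin,xmax,ymin,ymax
obs=np.array([124,306,84,276, 148,274,98,197.])
def ring(cen,ax,r):
    e1=np.cross(ax,m[:,1]); e1/=np.linalg.norm(e1); e2=np.cross(ax,e1)
    p=np.array([w2px(c,cen+r*(np.cos(a)*e1+np.sin(a)*e2)) for a in A]); p=(p-[210,160])*k
    return [p[:,0].min(),p[:,0].max(),p[:,1].min(),p[:,1].max()]
def f(q):
    cen=s['eef_pos']+m@np.array([q[0],q[1],q[2]]); ax=m@np.array([np.sin(q[3]),q[4],-np.cos(q[3])]); ax/=np.linalg.norm(ax)
    r=ring(cen,ax,.025)+ring(cen-.058*ax,ax,.022)
    w=np.ones(8); w[6]=.2; return (np.array(r)-obs)*w
r=least_squares(f,[0,0,0.005,0,0],x_scale=[.01,.01,.01,.2,.2],diff_step=1e-4); q=r.x
cen=s['eef_pos']+m@q[:3]; ax=m@np.array([np.sin(q[3]),q[4],-np.cos(q[3])]); bot=cen-.062*ax
print(q[:3]*1e3,np.degrees(q[3:]),r.fun.round(1)); print('rim',cen,'bottom',bot, 'axis',ax)
Y=np.array([.1754,.9845]); print("v' rim,bot",(cen[:2]-[.6308,-.0295])@Y-.115,(bot[:2]-[.6308,-.0295])@Y-.115)
E
```

```text
[-6.01472    -0.0249231  15.85025085] [11.80898438  1.26656835] [-3.3  3.4  2.8 -3.5  1.5 -1.6 -4.2  1.7]
rim [0.6386425  0.08682926 0.0871733 ] bottom [0.63704861 0.07501714 0.02631435] axis [0.02570782 0.19051807 0.98159596]
v' rim,bot 0.000901734919165037 -0.011006865052042902
```

The cup is mouth up, tilted about 12°, and about 6 mm off the jaw centre. I'll lift it gently, carry it over the tray and check that it's still held.

Emit:
jog_arm(
  plan=[
    {"dx":0,"dy":0,"dz":-0.01,"twist":0,"claw":-1},
    {"dx":0,"dy":0,"dz":-0.02,"twist":0,"claw":-1},
    {"dx":0,"dy":0,"dz":-0.035,"twist":0,"claw":-1},
    {"dx":0,"dy":0,"dz":-0.05,"twist":0,"claw":-1},
    {"dx":0,"dy":0,"dz":-0.06,"twist":0,"claw":-1},
    {"dx":0,"dy":0,"dz":-0.06,"twist":0,"claw":-1},
  ],
  squeeze=20,
)

```text
t: 20.72
eef_pos: [0.6393, 0.0923, 0.1411]
eef_rot: [2.353, 2.067, 0.041]
contact_force: [0.9, 0.6, -0.1]
finger_gap: -0.0
```

```bash
python3 look2.py
```

```text
t 20.7167 u -0.012948508068901809 v' 0.0063862828514111986 Gz 0.1520761771774854 yaw 82.59346176948115 F [ 0.90561629  0.55541414 -0.13043337] gap -4.4733683700643924e-05
[0.00374084 0.02756148 0.00170874]
col321 [(100, 105), (106, 106), (112, 109), (118, 114), (124, 202), (130, 122), (136, 197), (142, 198), (148, 197), (154, 200), (160, 199), (166, 201), (172, 196), (178, 192), (184, 103), (190, 104), (196, 35), (202, 26), (208, 42), (214, 105), (220, 106), (226, 106), (232, 109), (238, 5), (244, 12), (250, 7), (256, 10), (262, 11), (268, 12), (274, 23), (280, 22), (286, 19), (292, 23), (298, 20), (304, 18), (310, 41), (316, 46), (322, 43), (328, 231), (334, 230), (340, 230)]
180 [188 191 190 183 102 102 124 105 125 193 125 198 192 194 193 190 183 192
 189 195]
195 [187 189  76  73  33  40  31  31  32  26  24  22  24  27  41  48  70  83
 102 107]
210 [189 188  82  79  82  80  78  81  83  40  40  49  84  82  83  82  79  71
  66  62]
225 [186 187  75  82  79  80 214  71  89  96 109 109 100  97  77  82  55 202
  82  58]
240 [191 185  80  77  79  78 103  77  91  72   6  70 101  89  81  79 111 188
  84  80]
255 [191 188  79  76  76  82 210  25  25  68  10  69  44  20  80  77 142 171
  81  81]
270 [187 187  78  77  77  35 199  13  20  67   6  70  69   9  17  38 167 121
  84  84]
285 [ 16  14  10  12  77 201  16   9  15  11  20  16   9  13  14  22  90  87
  16  10]
300 [15 15 17 12  9  8 19 14 15 15 18 19 10 10 13 13 17 11 19 14]
315 [21 16 20 18 16 18 15 14 15 11 46 11 14 13 13 10 13 13 20 12]
330 [ 15  20  13  15  15  14  21   7  13  21 229  14  12  10  15  12  19  13
  18  38]
```

The cup slipped out of the jaws. I have no views left, so I'll raise the arm, open the gripper and locate the cup numerically by comparing with the first top image.

Emit:
jog_arm(
  plan=[
    {"dx":0,"dy":0,"dz":-0.06,"twist":0.02,"claw":1},
    {"dx":0,"dy":0,"dz":-0.12,"twist":0.02,"claw":1},
    {"dx":-0.05,"dy":0,"dz":-0.18,"twist":0.02,"claw":1},
    {"dx":-0.1,"dy":0,"dz":-0.2,"twist":0.02,"claw":1},
    {"dx":-0.1,"dy":0,"dz":-0.2,"twist":0.02,"claw":1},
    {"dx":-0.1,"dy":0,"dz":-0.2,"twist":0.02,"claw":1},
    {"dx":-0.1,"dy":0,"dz":-0.2,"twist":0.02,"claw":1},
  ],
)

```text
t: 21.35
eef_pos: [0.6276, 0.0316, 0.2585]
eef_rot: [2.398, 2.018, 0.038]
contact_force: [-0.9, 0.0, -0.5]
finger_gap: 0.0835
```

```bash
python3 - <<'E'
from h import *
uvz(); c=snap('wrist'); g=cv2.cvtColor(c[0],cv2.COLOR_BGR2GRAY); cv2.imwrite('pics/w9.png',c[0])
for v in(0,-.04,-.115): print(v,w2px(c,[*(np.array([.6308,-.0295])+(.115+v)*np.array([.1754,.9845])),.036]))
ch=" .:-=+*#%@"
s=cv2.resize(g[60:330,180:470],(116,62),interpolation=cv2.INTER_AREA)
for i,r in enumerate(s): print('%3d'%(60+i*270/62),''.join(ch[min(9,x*10//256)] for x in r))
E
```

```text
t 21.35 u -0.013854494322550795 v' -0.055456473595380244 Gz 0.2695366951659383 yaw 80.17249178189041 F [-0.85047317  0.00267103 -0.48406906] gap 0.08348477099219312
0 [330.66168551 117.53597165]
-0.04 [330.24330543 154.78022726]
-0.115 [329.52147035 219.03809132]<stdin>:6: RuntimeWarning: overflow encountered in scalar multiply
Traceback (most recent call last):
OverflowError: Python integer 256 out of bounds for uint8
```

```bash
cat > asc.py <<'E'
import cv2,sys
f,y0,y1,x0,x1,w=sys.argv[1],*map(int,sys.argv[2:7])
g=cv2.cvtColor(cv2.imread(f),cv2.COLOR_BGR2GRAY)
h=int(w*(y1-y0)/(x1-x0)*.5); s=cv2.resize(g[y0:y1,x0:x1],(w,h),interpolation=cv2.INTER_AREA)
ch=" .:-=+*#%@"
for i,r in enumerate(s): print('%3d'%(y0+i*(y1-y0)/h),''.join(ch[min(9,int(x)*10//256)] for x in r))
E
python3 asc.py pics/w9.png 0 330 180 480 130
```

```text
0 ---------------------------------------------------------+************************************************---::::.           .::::
  4 --------------------------------------------------------+*************************************************---:::::           .::::
  9 -------------------------------------------------------+**************************************************=---::::           .::::
 13 -------------------------------------------------------=**************************************************+---::::            ::::
 18 --------------------------------------------------------+**************************************************=--::::.          .::::
 23 ---------------------------------------------------------**************************************************+--::::.       ..::::::
 27 ---------------------------------------------------------=+************************************************+--::::.   ..::::::::::
 32 ----------------------------------------------------------=************************************************+--:::::.::::::::::::::
 37 ------------------
[... 7762 characters left out ...]
:::*. .::..:::::=**+.          .             
306                 .+*********************+:::::::::+**=:::::::=**#***+::::::::+*+-:::::::-*= .::...:::::+**+.         .             
311                .+**********************+:::::::::+**=:::::::=**#***+::::::.-+*+-:::::::-**-.:::...:::::+**+.        .             
316               .+***********************+:::::::::+**=:::::::=******=::::::.-+*+::::::::=***=====:..:::::+**+.                     
320              .+************************+:::::::::=**=:::::::=******=::::::.-+*+::::::::=********=...:::::+**+.                    
325              :+************************+:::::::::=**=:::::::=******=::::::.-+*+::::::::+*********-..::::::+*+:
```

```bash
python3 - <<'E'
from h import *
g=cv2.cvtColor(cv2.imread('pics/w9.png'),cv2.COLOR_BGR2GRAY)[105:205,265:375].astype(float)
e=np.clip((g-40)/(120-40),0,1)*255; e[g>150]=255
cv2.imwrite('pics/z1.png',cv2.cvtColor(e.astype(np.uint8),cv2.COLOR_GRAY2BGR))
s=snap('scene'); cv2.imwrite('pics/s9.png',s[0]); 
a=w2px(s,[.6416,.02,.05]); print(a)
u,v=a.astype(int); g=cv2.cvtColor(s[0],cv2.COLOR_BGR2GRAY)[v-32:v+38,u-45:u+45].astype(float)
lo,hi=np.percentile(g,2),np.percentile(g,90); cv2.imwrite('pics/z2.png',cv2.cvtColor((np.clip((g-lo)/(hi-lo),0,1)*255).astype(np.uint8),cv2.COLOR_GRAY2BGR)); print(u,v)
E
python3 asc.py pics/z1.png 0 100 0 110 110; python3 asc.py pics/z2.png 0 70 0 90 135
```

```text
[338.82042805 240.5883107 ]
338 240
  0 @@@@@@@@@@@@@%@%@@@@@@@@%%@@@@@@@@@@@@@@@@@@@@@@@@@@@@@@@@@@@@@@@@@@@@@@@@@@@@@@@@@@@@@@@@@@@@@@@@@@@@@@@@@@@@
  2 @@@@@@@@@@%@+++*+####+++++*#****+*+*@####**++#%######++*@######+**@%####*++*#%*#*###*@@@#*#*##*%@@@#####*@%%@*
  4 @@@@@@@@@@@**++++++***+*++*+++++*++++****++********+***++******+*+*+*+**++***++++***++++++++++++++***+***+++*+
  6 @@@@@@@@@%%++*++++++*+*++*+**++++*++*+**+******+********+********+*++++*+++*+*+++****++++++++*+++++*+++**+++++
  8 @++##**#*++++*++*+++***++*++++++++++*+****+*****+******++*+******+*+++**+*+*+++*******+++*+++**+++++*++**+++*+
 10 =-:::::::::..:.:::..::::::....:-------:--:---:---:-----:::---==----------------------------=-==-----==-==---==
 12 :::::::::::                                                                                                   
 14 ::-------: .-:-:::::::::::-:::::::-::::::::::....       .     ::::::::::::::::::::::::::::::::.:::::::::.:::::
 16 .---------:.---------------------------------    ..::--=-:::-:.   -:-------------=----------------------------
 18 .:---:----:.-------------
[... 11265 characters left out ...]

 63 #####***********##%##%@@@@@@@@@@@@@@@@@@@@@@@@@@@@@@@@@@@@@@@@@@@@@@@@@@@@@@@@@@@@@@@@@@@@@@@@@@@@@@@@%@@@@@%%%%%%%%%%%%%#*=====-------
 64 #####################%@@@@@@@@@@@@@@@@@@@@@@@@@@@@@@@@@@@@@@@@@@@@@@@@@@@@@@@@@@@@@@@@@@@@@@@@@@@@@@@@@@@@@@@@@@@@@@@@@@@@@%%%###*****+
 65 ####################%@@@@@@@@@@@@@@@@@@@@@@@@@@@@@@@@@@@@@@@@@@@@@@@@@@@@@@@@@@@@@@@@@@@@@@@@@@@@@@@@@@@@@@@@@@@@@@@@@@@@@@@@@@@@@@@@@@
 67 ##################*#%@@@@@@@@@@@@@@@@@@@@@@@@@@@@@@@@@@@@@@@@@@@@@@@@@@@@@@@@@@@@@@@@@@@@@@@@@@@@@@@@@@@@@@@@@@@@@@@@@@@@@@@@@@@@@@@@@@
 68 ####################%@@@@@@@@@@@@@@@@@@@@@@@@@@@@@@@@@@@@@@@@@@@@@@@@@@@@@@@@@@@@@@@@@@@@@@@@@@@@@@@@@@@@@@@@@@@@@@@@@@@@@@@@@@@@@@@@@@
```

This is clear now. The cup leans between the end block and the tray lip, with the mouth up towards the tray and the closed end low by the block. I'll fit its pose.

```bash
python3 - <<'E'
from h import *
from scipy.optimize import least_squares
c=snap('wrist'); A=np.linspace(0,6.283,200)
X=np.array([.9845,-.1754,0]);Y=np.array([.1754,.9845,0]);Z=np.array([0,0,1.]);O=np.array([.6308,-.0295,0])+.115*Y
obs=np.array([295.5,346.5,156.5,193, 122,299,341.])
def ring(cen,ax,r=.025):
    e1=np.cross(ax,[0.3,1,0]); e1/=np.linalg.norm(e1); e2=np.cross(ax,e1)
    return np.array([w2px(c,cen+r*(np.cos(a)*e1+np.sin(a)*e2)) for a in A])
def f(q):
    cen=O+q[0]*X+q[1]*Y+q[2]*Z; ax=-np.sin(q[3])*Y+np.cos(q[3])*Z+q[4]*X; ax/=np.linalg.norm(ax)
    a,b=ring(cen,ax),ring(cen-.062*ax,ax)
    return np.r_[a[:,0].min(),a[:,0].max(),a[:,1].min(),a[:,1].max(),b[:,1].min(),b[:,0].min(),b[:,0].max()]-obs
for z0 in(.06,.09):
    r=least_squares(f,[-.015,-.06,z0,.6,0],x_scale=[.01,.01,.01,.2,.2],diff_step=1e-4); q=r.x
    ax=np.array([q[4],-np.sin(q[3]),np.cos(q[3])]); ax/=np.linalg.norm(ax)
    print('rim u,v,z mm',(q[:3]*1e3).round(1),'tilt',np.degrees(q[3:]).round(1),'closed',((q[:3]-.062*ax)*1e3).round(1),r.fun.round(1))
E
```

```text
rim u,v,z mm [-11.4 -55.3  67.8] tilt [28.9  0.2] closed [-11.6 -25.4  13.5] [ 0.9 -1.  -0.2  0.5 -0.2 -0.6  0.6]
rim u,v,z mm [-11.4 -55.3  67.8] tilt [28.9  0.2] closed [-11.6 -25.4  13.5] [ 0.9 -1.  -0.2  0.5 -0.2 -0.6  0.6]
```

The fit is good, with residuals under 1 px. The cup is tilted 29° towards the tray, with its rim centre at (u −11, v′ −55, z 68) mm. I'll regrip it well down its side, keeping the fingertips above the rails.

Emit:
jog_arm(
  plan=[
    {"dx":0.0125,"dy":-0.0015,"dz":0.06,"twist":0,"claw":1},
    {"dx":0.0125,"dy":-0.0015,"dz":0.12,"twist":0,"claw":1},
    {"dx":0.0125,"dy":-0.0015,"dz":0.18,"twist":0,"claw":1},
    {"dx":0.0125,"dy":-0.0015,"dz":0.24,"twist":0,"claw":1},
    {"dx":0.0125,"dy":-0.0015,"dz":0.29,"twist":0,"claw":1},
    {"dx":0.0125,"dy":-0.0015,"dz":0.33,"twist":0,"claw":1},
    {"dx":0.0125,"dy":-0.0015,"dz":0.35,"twist":0,"claw":1},
    {"dx":0.0125,"dy":-0.0015,"dz":0.35,"twist":0,"claw":1},
    {"dx":0.0125,"dy":-0.0015,"dz":0.35,"twist":0,"claw":1},
  ],
  squeeze=20,
)

```text
t: 22.25
eef_pos: [0.6325, 0.0438, 0.0482]
eef_rot: [2.395, 2.024, 0.038]
contact_force: [-0.3, -0.2, 0.2]
finger_gap: 0.0859
```

```bash
python3 -c "
from h import *
uvz()"
```

```text
t 22.25 u -0.011134958589901389 v' -0.04252685780864093 Gz 0.05924580524301702 yaw 80.4024261332519 F [-0.32755835 -0.15407874  0.23630743] gap 0.08586734024650308
```

Positioned as planned with no contact, so I'll close and lift.

Emit:
jog_arm(
  plan=[
    {"dx":0,"dy":0,"dz":0,"twist":0,"claw":-1},
    {"dx":0,"dy":0,"dz":0,"twist":0,"claw":-1},
    {"dx":0,"dy":0,"dz":0,"twist":0,"claw":-1},
    {"dx":0,"dy":0,"dz":0,"twist":0,"claw":-1},
    {"dx":0,"dy":0,"dz":0,"twist":0,"claw":-1},
    {"dx":0,"dy":0,"dz":0,"twist":0,"claw":-1},
    {"dx":0,"dy":0,"dz":-0.02,"twist":0,"claw":-1},
    {"dx":0,"dy":0,"dz":-0.05,"twist":0,"claw":-1},
    {"dx":0,"dy":0,"dz":-0.08,"twist":0,"claw":-1},
    {"dx":0,"dy":0,"dz":-0.11,"twist":0,"claw":-1},
    {"dx":0,"dy":0,"dz":-0.11,"twist":0,"claw":-1},
    {"dx":0,"dy":0,"dz":-0.11,"twist":0,"claw":-1},
  ],
  squeeze=20,
)

```text
t: 23.25
eef_pos: [0.6314, 0.043, 0.1151]
eef_rot: [2.394, 2.023, 0.04]
contact_force: [-0.1, 0.0, -1.8]
finger_gap: 0.0504
```

```bash
python3 - <<'E'
from h import *
uvz(); s=robot.read_state()
c=snap('wrist'); g=cv2.cvtColor(c[0],cv2.COLOR_BGR2GRAY)[160:360,210:430].astype(float)
cv2.imwrite('pics/z3.png',cv2.cvtColor((np.clip((g-20)/(130),0,1)*255).astype(np.uint8),cv2.COLOR_GRAY2BGR)); cv2.imwrite('pics/w10.png',c[0])
E
python3 asc.py pics/z3.png 0 200 0 220 110
```

```text
t 23.25 u -0.01214070619603632 v' -0.04349325739697921 Gz 0.12607505524584997 yaw 80.39151114403887 F [-0.07029298  0.03141571 -1.79189676] gap 0.0503953482464468
  0 @@@@@@@@@@@@@-=====-...........................................................:........:+++++++++++++++++++=+
  4 @@@@@@@@@@@@@-======------:....:=====--:.....................::::::::::::::::==-:::::..:=**##***=============+
  8 @@@@@@@@@@@@@==============-====+**#**+=.....................:=================+=====-.:*@@@@@@@+=+==++====+++
 12 @@@@@@@@@@@@@+===::::.-=========+*****+=...........:::---:::-==================+====-..-#@@@@@@@=====++:::.-=+
 16 @@@@@@@@@@@@@*====++++-.========+*****+=...:--==+++++++++++++++++++==================..-#@@@@@@%==+===..-+++=+
 20 @@@@@@@@@@@@@*==+++++++-========+*****+=-==+++++++++++++++++++++++++++++====+==+=====:.-%@@@@@@#==+=+=.+++++++
 24 @@@@@@@@@@@@@#====+++++========+%**#*+====+++++++++++++++++++++++++++++++===========-..=%@@@@@@#=====+==+++++=
 28 @@@@@@@@@@@@@%=================+@#*+======+++++++++++++++++++++++++++++++++=========-..+@@@@@@@*====+++==++++=
 32 @@@@@@@@@@@@@
[... 4001 characters left out ...]
      
172                       :@@@*==++++++******##############*#**********++++++++====------+@@@.                    
176                        +@@@*++++++*******#############*##************+++++=====-----+%@@+                     
180                         *%@@%*===++++++***############*##************+=+=====-----+%@@@*                      
184                         ::                 ..:-==+**###****+++==-::.                  #-                      
188                                                      ...:.                                                    
192                                                                                                               
196
```

Held firmly this time: 50.4 mm gap and −1.8 N. I'll fit the tilt in the hand.

```bash
python3 - <<'E'
from h import *
from scipy.optimize import least_squares
c=snap('wrist'); A=np.linspace(0,6.283,200); s=robot.read_state(); m=R.from_rotvec(s['eef_rot']).as_matrix()
obs=np.array([256,386,306,  173,272,374.])
def ring(cen,ax,r=.025):
    e1=np.cross(ax,m[:,1]); e1/=np.linalg.norm(e1); e2=np.cross(ax,e1)
    return np.array([w2px(c,cen+r*(np.cos(a)*e1+np.sin(a)*e2)) for a in A])
def f(q):
    cen=s['eef_pos']+m@q[:3]; ax=m@np.array([-np.sin(q[3]),0,-np.cos(q[3])])
    a,b=ring(cen,ax),ring(cen-.062*ax,ax)
    return np.r_[a[:,0].min(),a[:,0].max(),a[:,1].min(),b[:,1].min(),b[:,0].min(),b[:,0].max()]-obs
r=least_squares(f,[-.01,0,-.02,.5],x_scale=[.01,.01,.01,.2],diff_step=1e-4); q=r.x
ax=np.array([-np.sin(q[3]),0,-np.cos(q[3])])
print('rim tool',(q[:3]*1e3).round(1),'tilt',np.degrees(q[3]).round(1),'closed',((q[:3]-.062*ax)*1e3).round(1),r.fun.round(1))
cor=q[:3]-.062*ax+.025*np.array([-np.cos(q[3]),0,np.sin(q[3])]); print('low corner rel TCP',(cor*1e3).round(1))
E
```

```text
rim tool [-15.6  -0.2 -28.6] tilt 32.6 closed [17.7 -0.2 23.6] [ 0.4  1.6  0.3 -0.5  0.4 -3.2]
low corner rel TCP [-3.3 -0.2 37.1]
```

The lowest corner lies slightly to the left of the pivot. The carriage slides at 1 N, so I'll square the cup on the fixed bench first by pressing and dragging right, and only then carry it to the tray.

Emit:
jog_arm(
  plan=[
    {"dx":0.05,"dy":0,"dz":0,"twist":0,"claw":-1},
    {"dx":0.1,"dy":0,"dz":0,"twist":0,"claw":-1},
    {"dx":0.144,"dy":0,"dz":0.03,"twist":0,"claw":-1},
    {"dx":0.144,"dy":0,"dz":0.08,"twist":0,"claw":-1},
    {"dx":0.144,"dy":0,"dz":0.12,"twist":0,"claw":-1},
    {"dx":0.144,"dy":0,"dz":0.133,"twist":0,"claw":-1},
    {"dx":0.144,"dy":0,"dz":0.136,"twist":0,"claw":-1},
    {"dx":0.152,"dy":0,"dz":0.138,"twist":0,"claw":-1},
    {"dx":0.16,"dy":0,"dz":0.14,"twist":0,"claw":-1},
    {"dx":0.166,"dy":0,"dz":0.143,"twist":0,"claw":-1},
    {"dx":0.172,"dy":0,"dz":0.146,"twist":0,"claw":-1},
    {"dx":0.178,"dy":0,"dz":0.149,"twist":0,"claw":-1},
    {"dx":0.183,"dy":0,"dz":0.152,"twist":0,"claw":-1},
    {"dx":0.183,"dy":0,"dz":0.155,"twist":0,"claw":-1},
    {"dx":0.183,"dy":0,"dz":0.155,"twist":0,"claw":-1},
  ],
  squeeze=20,
)

```text
t: 24.6
eef_pos: [0.6511, 0.152, 0.0229]
eef_rot: [2.396, 2.023, 0.036]
contact_force: [-0.3, -0.9, 6.3]
finger_gap: 0.0497
```

```bash
cat > z.py <<'E'
from h import *
uvz(); c=snap('wrist'); g=cv2.cvtColor(c[0],cv2.COLOR_BGR2GRAY)[160:360,210:430].astype(float)
cv2.imwrite('pics/z4.png',cv2.cvtColor((np.clip((g-20)/(150),0,1)*255).astype(np.uint8),cv2.COLOR_GRAY2BGR))
E
python3 z.py; python3 asc.py pics/z4.png 0 200 0 220 110
```

```text
t 24.6 u -0.011866148525684806 v' 0.06722153281053002 Gz 0.03387259931200212 yaw 80.38035825342284 F [-0.28114262 -0.87880539  6.25978752] gap 0.04973813403464918
  0 ++++++++++++++++++++++++++++++++++++++++++++++++++++++++++++++++++++++++++++++++++++++++++++++++++++++++++++++
  4 ++++++++++++++++++++++++++++++++++++++++++++++++++++++++++++++++++++++++++++++++++++++++++++++++++++++++++++++
  8 ++++++++++++++++++++++++++++++++++++++++++++++++++++++++++++++++++++++++++++++++++++++++++++++++++++++++++++++
 12 ++++++++++++++++++++++++++++++++++++++++++++++++++++++++++++++++++++++++++++++++++++++++++++++++++++++++++++++
 16 +++++++++++++++++++++++++++++++++++++++++++++++++++++++++++++++++++++++++++++++++++++++@@+++++++++++++++++++++
 20 +++++++++++++++++++++++++++++++++++++++++++++++++++++++++++++++++++++++++++++++++++++++@@+++++++++++++++++++++
 24 ++++++++++++++++++++++++++++++++++++++++++++++++++++++++++++++++++++++++++++++++++++++++++++++++++++++++++++++
 28 +++++++++++++++++++++++++++++++++++++++++++++++++++++++++++++++++++++++++++++++++++++++++++++++++++++++++++++%
 32 +++++++++++++
[... 4001 characters left out ...]
      
172                        =-::::::::--:----------------------------------:::::::::::::::::==                     
176                        .+=:::::::-::-------------------------------::--::::::::::::::::=.                     
180                         *@-::::::::::::::----------------------------:::::::::::::::::*+                      
184                         -*                   ...:::---------::::...                   #-                      
188                          .                                                            .                       
192                                                                                                               
196
```

```bash
cat > tfit.py <<'E'
from h import *
import sys
from scipy.optimize import least_squares
c=snap('wrist'); A=np.linspace(0,6.283,200); s=robot.read_state(); m=R.from_rotvec(s['eef_rot']).as_matrix()
obs=np.array([float(a) for a in sys.argv[1:5]])  # rim xmin xmax ymin, closed ymin
def ring(cen,ax,r=.025):
    e1=np.cross(ax,m[:,1]); e1/=np.linalg.norm(e1); e2=np.cross(ax,e1)
    return np.array([w2px(c,cen+r*(np.cos(a)*e1+np.sin(a)*e2)) for a in A])
def f(q):
    cen=s['eef_pos']+m@q[:3]; ax=m@np.array([-np.sin(q[3]),0,-np.cos(q[3])])
    a,b=ring(cen,ax),ring(cen-.062*ax,ax)
    return np.r_[a[:,0].min(),a[:,0].max(),a[:,1].min(),b[:,1].min()]-obs
r=least_squares(f,[-.01,0,-.03,.1],x_scale=[.01,.01,.01,.2],diff_step=1e-4); q=r.x
ax=np.array([-np.sin(q[3]),0,-np.cos(q[3])])
w=s['eef_pos']+m@q[:3]; b=s['eef_pos']+m@(q[:3]-.062*ax)
print('tilt',np.degrees(q[3]).round(1),'rim world',w.round(4),'closed world',b.round(4),r.fun.round(2),'world axis',(m@ax).round(3))
E
python3 tfit.py 252 396.5 263 199
```

```text
tilt 2.5 rim world [0.6496 0.1463 0.0607] closed world [ 0.6513  0.1496 -0.0012] [ 0. -0. -0.  0.] world axis [-0.028 -0.053  0.998]
```

The cup is now flat on the bench: rim at 61 mm, base at 0, tilt about 2.5° and within measurement error. I'll regrip slightly higher so the cup settles and the fingertips clear the tray lip.

Emit:
jog_arm(
  plan=[
    {"dx":0,"dy":0,"dz":-0.003,"twist":0,"claw":0.6},
    {"dx":0,"dy":0,"dz":-0.003,"twist":0,"claw":0.6},
    {"dx":0,"dy":0,"dz":-0.003,"twist":0,"claw":0.6},
    {"dx":0,"dy":0,"dz":-0.003,"twist":0,"claw":0.6},
    {"dx":-0.006,"dy":0,"dz":-0.015,"twist":0,"claw":0.6},
    {"dx":-0.006,"dy":0,"dz":-0.025,"twist":0,"claw":0.6},
    {"dx":-0.006,"dy":0,"dz":-0.025,"twist":0,"claw":0.6},
    {"dx":-0.006,"dy":0,"dz":-0.025,"twist":0,"claw":-1},
    {"dx":-0.006,"dy":0,"dz":-0.025,"twist":0,"claw":-1},
    {"dx":-0.006,"dy":0,"dz":-0.025,"twist":0,"claw":-1},
    {"dx":-0.006,"dy":0,"dz":-0.025,"twist":0,"claw":-1},
    {"dx":-0.006,"dy":0,"dz":-0.025,"twist":0,"claw":-1},
    {"dx":-0.006,"dy":0,"dz":-0.06,"twist":0,"claw":-1},
    {"dx":-0.006,"dy":0,"dz":-0.12,"twist":0,"claw":-1},
    {"dx":-0.006,"dy":0,"dz":-0.17,"twist":0,"claw":-1},
    {"dx":-0.006,"dy":0,"dz":-0.17,"twist":0,"claw":-1},
    {"dx":-0.006,"dy":0,"dz":-0.17,"twist":0,"claw":-1},
  ],
  squeeze=20,
)

```text
t: 26.12
eef_pos: [0.6492, 0.1478, 0.1263]
eef_rot: [2.395, 2.022, 0.041]
contact_force: [0.3, 0.3, -2.3]
finger_gap: 0.0496
```

```bash
python3 z.py; python3 asc.py pics/z4.png 0 200 0 220 110|awk 'NR%2'; python3 - <<'E'
from h import *
# carriage check: handle top (dark blob) in scene/top unchanged?
import pickle
a=pickle.load(open('top.pkl','rb'))[0]; c=snap('top'); cv2.imwrite('pics/t11.png',c[0])
p=lambda i:cv2.cvtColor(i,cv2.COLOR_BGR2GRAY)[195:222,295:325].astype(float)
r=cv2.matchTemplate(cv2.cvtColor(c[0],cv2.COLOR_BGR2GRAY)[185:232,270:350],p(a).astype(np.uint8),cv2.TM_CCOEFF_NORMED); print(cv2.minMaxLoc(r),'expected loc (25,10)')
E
```

```text
t 26.1167 u -0.012993068259838028 v' 0.06274322060564007 Gz 0.13726540083082653 yaw 80.37534792855338 F [ 0.33261662  0.26715959 -2.31745766] gap 0.049643101722195375
  0 @@@@@@@@@@@@@@@@@@@@@@@@@@@@@@@@@@@%*+*+******+++******+++*++**%@@@@@@@@@@@@@@@@@@@@@@@@@@@@@@@@@@@@@@@@@@@@@@
  8 @@@@@@@@@@@@@@@@@@@@@@@@@@@@@@@@@@@@@%+********++******+++**+*@@@@@@@@@@@@@@@@@@@@@@@@@@@@@@@@@@@@@@@@@@@@@@@@
 16 @@@@@@@@@@@@@@@@@@@@@@@@@@@@@@@@@@@@@@@@@@%#****++****####%@@@@@@@@@@@@@@@@@@@@@@@@@@@@@@@@@@@@@@@@@@@@@@@@@@@
 24 @@@@@@@@@@@@@@@@@@@@@@@@@@@@@@@@@@@@@@@@@@@@@@@@%*+++++===++*#%@@@@@@@@@@@@@@@@@@@@@@@@@@@@@@@@@@@@@@@@@@@@@@@
 32 @@@@@@@@@@@@@@@@@@@@@@@@@@@@@@@@@@@@@@@@@#--------------------------+#@@@@@@@@@@@@@@@@@@@@@@@@@@@@@@@@@@@@@@@@
 40 @@@@@@@@@@@@@@@@@@@@@@@@@@@@@@@@@@@@@#-:---------------------------------%@@@@@@@@@@@@@@@@@@@@@@@@@@@@@@@@@@@@
 48 @@@@@@@@@@@@@@@@@@@@@@@@@@@@@@@@@@@*:::------------------------------------=@@@@@@@@@@@@@@@@@@@@@@@@@@@@@@@@@@
 56 @@@@@@@@@@@@@@@@@@@@@@@@@@@@@@@@@#::::---------------------------------------+@@@@@@@@@@@@@@@@@@@@@@@@@@@@@@@@
 64 @@@@@@@@@
[... 1322 characters left out ...]
-------:::-+%@@%=#@@@-                      
160                        .====--===#@@@@#+--------------------------------+%@@@#=-..=%@@@@=                     
168                        =--==--=-...+@@@@@@@@@%%#*++=------====++#%@@@@%#+-........+%@@@@%                     
176                        .=--==-=-:..=@@@@@#......::==+*+*#####***++++.............:+@@@@@.                     
184                          :                       ......-++++++=--::.                  -.                      
192                                                                                                               
(-0.3343636691570282, 0.912431538105011, (0, 19), (25, 10)) expected loc (25,10)
```

The carriage hasn't moved: the handle template matches at its original place. I'll get the cup's pose in the hand so I can centre it in the tray.

```bash
python3 tfit.py 258 388 222.5 189
```

```text
tilt -3.7 rim world [0.6469 0.1483 0.1461] closed world [0.6473 0.145  0.0842] [-0.  0.  0.  0.] world axis [-0.007  0.054  0.999]
```

Emit:
jog_arm(
  plan=[
    {"dx":-0.05,"dy":0.004,"dz":0,"twist":0,"claw":-1},
    {"dx":-0.1,"dy":0.008,"dz":0,"twist":0,"claw":-1},
    {"dx":-0.15,"dy":0.012,"dz":0,"twist":0,"claw":-1},
    {"dx":-0.2,"dy":0.016,"dz":0,"twist":0,"claw":-1},
    {"dx":-0.25,"dy":0.02,"dz":0,"twist":0,"claw":-1},
    {"dx":-0.285,"dy":0.0225,"dz":0,"twist":0,"claw":-1},
    {"dx":-0.294,"dy":0.0225,"dz":0,"twist":0,"claw":-1},
    {"dx":-0.294,"dy":0.0225,"dz":0.02,"twist":0,"claw":-1},
    {"dx":-0.294,"dy":0.0225,"dz":0.04,"twist":0,"claw":-1},
    {"dx":-0.294,"dy":0.0225,"dz":0.055,"twist":0,"claw":-1},
    {"dx":-0.294,"dy":0.0225,"dz":0.063,"twist":0,"claw":-1},
    {"dx":-0.294,"dy":0.0225,"dz":0.068,"twist":0,"claw":-1},
    {"dx":-0.294,"dy":0.0225,"dz":0.072,"twist":0,"claw":-1},
    {"dx":-0.294,"dy":0.0225,"dz":0.074,"twist":0,"claw":-1},
    {"dx":-0.294,"dy":0.0225,"dz":0.074,"twist":0,"claw":-1},
  ],
  squeeze=20,
)

```text
t: 27.52
eef_pos: [0.6302, -0.0252, 0.08]
eef_rot: [2.396, 2.03, 0.027]
contact_force: [-12.3, 1.6, 25.6]
finger_gap: 0.0494
```

```bash
python3 z.py; python3 asc.py pics/z4.png 0 200 0 220 110|awk 'NR%2'
```

```text
t 27.5167 u -0.0013740851545591202 v' -0.11082831008317712 Gz 0.09103529550507154 yaw 80.54647010598129 F [-12.32288294   1.55959999  25.62529894] gap 0.04939530197700603
  0 ...........:#%%################*########***********************************************************##%%+======
  8 :..........:#%%%%#%#%%%%%%%%%%%%%%%%%%%%%%%%%%%%%%%%%%%%%%%%%%%%%%%%%%%%%%%%%%%%%%%%%%@@%%%%%%%%%%%%%%#=======
 16 ==-===::----+#%%%%%%%=+%%%%%#%%%%%#%%%%%%%%##%%%#%%%%%%%%%%%%%%%%%%%%%###%%%%%%##%%%#%%%%%%%+-#%%%%%%%*=======
 24 ............=#%%%%%%%+=%%%%%%%%%%%##%%%%%%%%#%%#*+=======-=++*##%%%%%%###%%%%%%##%%###%%%%%%==%%%%%%%%*=======
 32 ............-#%%%%%%%*=#%%%%%%%%%%##%%%##+--------------------------=*###%%%%%###%%###%%%%%#-+%%%%%%@@========
 40 ............:%%%%%%%%*-#%%%%%##%%%##@*----------------------------------=#%%%%####%###@@%%%+-*%%%%%@@#========
 48 %%%%%%%%%%%%%@@@%%%%%#-*%%%%%##%%%@+:--------------------------------------=%%#######@@@@@%=-#%%%%@@@*========
 56 @@@@@@@@@@@@@@@@@%%%%#=*%%%%%##%%+:------------------------------------------+##%@@@@@@@@%#-#@@@@@@@@=========
 64 @@@@@
[... 1134 characters left out ...]
      
144                          -@@@@#=------------------------------------------------+@@@@@.                       
152                         =@@@@@@@@%+------------------------------------------+%@@@%@@@@:                      
160                        +@@@@@@#-+%@@@%#+--------------------------------+#@@@#=.:*%@@@@@=                     
168                       .@@@@@@@#-=---==+#@@@@%%#**+=---------===+*%@@@@@%#+===-..-#@@@@@@@                     
176                        :@@@@@@#=----==-==----==-@@@@@@@@@@@@@@@#=-=========-==:.=#@@@@@@:                     
184                         -*                  ...:#%%@@@@@@@@@@@%=:...                  #:                      
192
```

Contact came at the expected height, but the press is rather firm at 26 N. I'll ease it before letting go.

Emit:
jog_arm(
  plan=[
    {"dx":0,"dy":0,"dz":-0.002,"twist":0,"claw":-1},
    {"dx":0,"dy":0,"dz":-0.004,"twist":0,"claw":-1},
    {"dx":0,"dy":0,"dz":-0.004,"twist":0,"claw":-1},
  ],
  squeeze=20,
)

```text
t: 27.82
eef_pos: [0.6304, -0.0237, 0.0824]
eef_rot: [2.394, 2.033, 0.029]
contact_force: [0.9, 0.0, -0.5]
finger_gap: 0.0496
```

```bash
python3 -c "
from h import *
uvz()"
```

```text
t 27.8167 u -0.001374197756017639 v' -0.10936116826932873 Gz 0.09339847152896931 yaw 80.67365226244279 F [ 0.88397789  0.03559005 -0.46950426] gap 0.04963491404101755
```

Emit:
jog_arm(
  plan=[
    {"dx":0,"dy":0,"dz":0,"twist":0,"claw":0.4},
    {"dx":0,"dy":0,"dz":0,"twist":0,"claw":0.6},
    {"dx":0,"dy":0,"dz":0,"twist":0,"claw":0.8},
    {"dx":0,"dy":0,"dz":0,"twist":0,"claw":0.8},
    {"dx":0,"dy":0,"dz":-0.03,"twist":0,"claw":0.8},
    {"dx":0,"dy":0,"dz":-0.08,"twist":0,"claw":0.8},
    {"dx":0,"dy":0,"dz":-0.14,"twist":0,"claw":1},
    {"dx":0,"dy":0,"dz":-0.2,"twist":0,"claw":1},
    {"dx":-0.04,"dy":-0.1,"dz":-0.22,"twist":0,"claw":1},
    {"dx":-0.04,"dy":-0.1,"dz":-0.22,"twist":0,"claw":1},
    {"dx":-0.04,"dy":-0.1,"dz":-0.22,"twist":0,"claw":1},
    {"dx":-0.04,"dy":-0.1,"dz":-0.22,"twist":0,"claw":1},
  ],
)

```text
t: 28.82
eef_pos: [0.5649, -0.04, 0.2138]
eef_rot: [2.394, 2.03, 0.028]
contact_force: [-1.1, 0.3, 0.9]
finger_gap: 0.0851
```

```bash
python3 z.py; python3 - <<'E'
from h import *
c=snap('wrist'); cv2.imwrite('pics/w12.png',c[0])
for n,p in(('tray',(0,0,.05)),('handle',(-.11,0,.092))):
    q=np.array([.6308,-.0295,0])+p[0]*np.array([.9845,-.1754,0])+p[1]*np.array([.1754,.9845,0]); q[2]=p[2]; print(n,q,w2px(c,q))
t=snap('top'); cv2.imwrite('pics/t12.png',t[0])
E
python3 asc.py pics/w12.png 60 320 170 470 140
```

```text
t 28.8167 u -0.06304027433875131 v' -0.13691149909004546 Gz 0.22477180470451105 yaw 80.59595662906796 F [-1.14565873  0.34377527  0.91342074] gap 0.08507476953433368
tray [ 0.6308 -0.0295  0.05  ] [387.35720747 158.41727448]
handle [ 0.522505 -0.010206  0.092   ] [260.52162887 165.47747349]
 60           :************+----------------------------------------:..............-+**+:......:::::::::::::::::::::::::...-+***=::::.::::::+***
 64            =***********+----------------------------------------:..............-===-:........::::::::::::::::::::::::.:=+***-::::.:::::-****
 68            :***********+----------------------------------------...............:----:.........::-:::::::::::::::::::..:=+**+-::::.:::::-****
 73       ...::=************=---------------------------------------:..............:----:..........=**********-:::::::::..:=+**+:::::::::::=****
 77 --=+++*****************+----------------------------------------:..............:----..........:=****#*****-:::::::::..-=+**=:::::::::::+****
 81 ************************=---------------------------------------:..............
[... 7174 characters left out ...]
.---.               :+**************************************=::::::::::::=**+-::::::::-***#****=:::..::::::+*+-::::               ..---. 
302                       :+***************************************+::::::::::::=**+-::::::::=******#*-:::...::::::++::::::                     
307                      :+****************************************=::::::::::::=**+-::::::::=********-:::...:::::::=:::::::                    
311                     :+******+**********************************+::::::::::::+**+:::::::::+******#*:::::...........:::::::                   
315                    :+******************************************+::::::::::.:+**+:::::::::*********:::::..           .:::::.
```

The cup stands mouth up in the tray: rim at rows 129–190, inside the tray's columns 76–127. It has been let go. Next I'll turn the jaws to the station's y direction over the handle.

Emit:
jog_arm(
  plan=[
    {"dx":0.0375,"dy":-0.078,"dz":0,"twist":0.755,"claw":1},
    {"dx":0.0375,"dy":-0.078,"dz":0,"twist":0.755,"claw":1},
    {"dx":0.0375,"dy":-0.078,"dz":0,"twist":0.755,"claw":1},
    {"dx":0.0375,"dy":-0.078,"dz":0,"twist":0.755,"claw":1},
    {"dx":0.0375,"dy":-0.078,"dz":0,"twist":0.755,"claw":1},
    {"dx":0.0375,"dy":-0.078,"dz":0,"twist":0.755,"claw":1},
    {"dx":0.0375,"dy":-0.078,"dz":0,"twist":0.755,"claw":1},
    {"dx":0.0375,"dy":-0.078,"dz":0,"twist":0.755,"claw":1},
    {"dx":0.0375,"dy":-0.078,"dz":0,"twist":0.755,"claw":1},
    {"dx":0.0375,"dy":-0.078,"dz":0,"twist":0.755,"claw":1},
    {"dx":0.0375,"dy":-0.078,"dz":0,"twist":0.755,"claw":1},
    {"dx":0.0375,"dy":-0.078,"dz":0,"twist":0.755,"claw":1},
    {"dx":0.0375,"dy":-0.078,"dz":0,"twist":0.755,"claw":1},
    {"dx":0.0375,"dy":-0.078,"dz":0,"twist":0.755,"claw":1},
    {"dx":0.0375,"dy":-0.078,"dz":0,"twist":0.755,"claw":1},
    {"dx":0.0375,"dy":-0.078,"dz":0,"twist":0.755,"claw":1},
  ],
)

```text
t: 30.3
eef_pos: [0.5239, -0.0087, 0.2124]
eef_rot: [-3.117, 0.267, -0.021]
contact_force: [0.6, -0.3, -0.9]
finger_gap: 0.0853
```

```bash
python3 - <<'E'
from h import *
uvz(); s=robot.read_state(); print(s['qpos'],R.from_rotvec(s['eef_rot']).as_matrix().round(3))
c=snap('wrist'); cv2.imwrite('pics/w13.png',c[0])
X=np.array([.9845,-.1754,0]);Y=np.array([.1754,.9845,0]); q=np.array([.6308,-.0295,.092])-.11*X
P=np.array([w2px(c,q+a*.009*X+b*.007*Y) for a,b in[(1,1),(1,-1),(-1,-1),(-1,1)]]); print(P)
u,v=P.mean(0).astype(int); g=cv2.cvtColor(c[0],cv2.COLOR_BGR2GRAY)[v-40:v+50,u-60:u+60].astype(float); print('crop origin',u-60,v-40)
cv2.imwrite('pics/z5.png',cv2.cvtColor((np.clip(g/90,0,1)*255).astype(np.uint8),cv2.COLOR_GRAY2BGR))
E
python3 asc.py pics/z5.png 0 90 0 120 120
```

```text
t 30.3 u -0.10890438286226409 v' -0.11325642385777425 Gz 0.22338578112896573 yaw -9.78855968072735 F [ 0.57267443 -0.29066484 -0.93657619] gap 0.08526500825204482
[ 0.37767286  0.21514409 -0.49984208  1.86816359  0.10478196  1.07042905
 -1.90284511] [[ 0.985 -0.17   0.014]
 [-0.17  -0.985  0.012]
 [ 0.012 -0.015 -1.   ]]
[[317.23219724 181.68248538]
 [334.65135318 181.83209279]
 [334.29932827 203.26306169]
 [317.19152682 203.10115786]]
crop origin 265 152
  0 @@@@@@@@@@@@@@@@@@@@@@@@@@@@@@@@@@@%%@@@@@@@@@@@@@@@@@@@@@@@@@@@@@@@@@@@@@@@@@@@@@@@@@@@@@@@@@@@@@@@@@@@@@@@@@@@@@@@@@@@
  2 @@@@@@@@@@@@@@@@@@@@@@@@@@@@@@@@@@@@@@@@@@@@@@@@@@@@@@@@@@@@@@@@@@@@@@@@@@@@@@@@@@@@@@@@@@@@@@@@@@@@@@@@@@@@@@@@@@@@@@@@
  4 @@@@@@@@@@@@@@@@@@@@@@@@@@@@@@@@@@@@@@@@@@@@@@@@@@@@@@@@@@@@@@@@@@@@@@@@@@@@@@@@@@@@@@@@@@@@@@@@@@@@@@@@@@@@@@@@@@@@@@@@
  6 @@@@@@@@@@@@@@@@@@@@@@@@@@@@@@@@@@@@@@@@@%%@@@@@@@@@@@@@@@@@@@@@@@@@@@@@@@@@@@@@@@@@@@@@@@@@@@@@@@@@@@@@@@@@@@@@@@@@@@@@
  8 @@@@@@@@@@@@@@@@@@@@@@@@@@@@@@@@@@@@@@%%@%@%@@@@@@@@@@@@@@@@@@@@@@@@@@@@@@@@@@@@@@@@@@@@@@@@@@@@@@@@@@@@@@@@@@@@@@@@@@@@
 10 @@@@@@@@@@@
[... 4284 characters left out ...]
@@@@@@@@@@@@@@@@@@@@@@@@@@@@@@@@@@@@@@@@@@@@@@@@@@@@@@@@@@@@@@@@@@@@@@@@@@@
 80 @@@@@@@@@@@@@@@@@@@@@@@@@@@@@@@@@@@@@@@@@@@@@@@@@@@@@@@@@@@@@@@@@@@@@@@@@@@@@@@@@@@@@@@@@@@@@@@@@@@@@@@@@@@@@@@@@@@@@@@@
 82 @@@@@@@@@@@@@@@@@@@@@@@@@@@@@@@@@@@@@@@@@@@@@@@@@@@@@@@@@@@@@@@@@@@@@@@@@@@@@@@@@@@@@@@@@@@@@@@@@@@@@@@@@@@@@@@@@@@@@@@@
 84 @@@@@@@@@@@@@@@@@@@@@@@@@@@@@@@@@@@@@@@@@@@@@@@@@@@@@@@@@@@@@@@@@@@@@@@@@@@@@@@@@@@@@@@@@@@@@@@@@@@@@@@@@@@@@@@@@@@@@@@@
 86 @@@@@@@@@@@@@@@@@@@@@@@@@@@@@@@@@@@@@@@@@@@@@@@@@@@@@@@@@@@@@@@@@@@@@@@@@@@@@@@@@@@@@@@@@@@@@@@@@@@@@@@@@@@@@@@@@@@@@@@@
 88 @@@@@@@@@@@@@@@@@@@@@@@@@@@@@@@@@@@@@@@@@@@@@@@@@@@@@@@@@@@@@@@@@@@@@@@@@@@@@@@@@@@@@@@@@@@@@@@@@@@@@@@@@@@@@@@@@@@@@@@@
```

The handle's top face at x 317–333, y 182–202 matches the prediction within 1 px. Descend and grip.

Emit:
jog_arm(
  plan=[
    {"dx":-0.005,"dy":0.0064,"dz":0.06,"twist":0,"claw":1},
    {"dx":-0.005,"dy":0.0064,"dz":0.12,"twist":0,"claw":1},
    {"dx":-0.005,"dy":0.0064,"dz":0.18,"twist":0,"claw":1},
    {"dx":-0.005,"dy":0.0064,"dz":0.22,"twist":0,"claw":1},
    {"dx":-0.005,"dy":0.0064,"dz":0.245,"twist":0,"claw":1},
    {"dx":-0.005,"dy":0.0064,"dz":0.254,"twist":0,"claw":1},
    {"dx":-0.005,"dy":0.0064,"dz":0.254,"twist":0,"claw":1},
    {"dx":-0.005,"dy":0.0064,"dz":0.254,"twist":0,"claw":-1},
    {"dx":-0.005,"dy":0.0064,"dz":0.254,"twist":0,"claw":-1},
    {"dx":-0.005,"dy":0.0064,"dz":0.254,"twist":0,"claw":-1},
    {"dx":-0.005,"dy":0.0064,"dz":0.254,"twist":0,"claw":-1},
    {"dx":-0.005,"dy":0.0064,"dz":0.254,"twist":0,"claw":-1},
    {"dx":-0.005,"dy":0.0064,"dz":0.254,"twist":0,"claw":-1},
    {"dx":-0.005,"dy":0.0064,"dz":0.254,"twist":0,"claw":-1},
    {"dx":-0.005,"dy":0.0064,"dz":0.254,"twist":0,"claw":-1},
  ],
  squeeze=40,
)

```text
t: 31.6
eef_pos: [0.5228, -0.0102, 0.0607]
eef_rot: [-3.117, 0.267, -0.022]
contact_force: [-0.9, 1.4, 5.5]
finger_gap: 0.0136
```

```bash
python3 - <<'E'
from h import *
uvz(); s=robot.read_state(); print(R.from_rotvec(s['eef_rot']).as_matrix().round(3))
c=snap('wrist'); cv2.imwrite('pics/w14.png',c[0])
E
```

```text
t 31.6 u -0.10973606689352776 v' -0.1149787966976778 Gz 0.07165932407119878 yaw -9.812126488269344 F [-0.85038522  1.44952127  5.53381301] gap 0.013579482649074093
[[ 0.985 -0.17   0.015]
 [-0.17  -0.985  0.012]
 [ 0.013 -0.014 -1.   ]]
```

Gripped: the gap is 13.6 mm on the 14 mm post. I'll slide gently about 90 mm towards the tube, ramping the speed to spare the cup, then creep while watching the force.

Emit:
jog_arm(
  plan=[
    {"dx":0,"dy":0.0033,"dz":0,"twist":0,"claw":-1},
    {"dx":0,"dy":0.01,"dz":0,"twist":0,"claw":-1},
    {"dx":0,"dy":0.02,"dz":0,"twist":0,"claw":-1},
    {"dx":0,"dy":0.033,"dz":0,"twist":0,"claw":-1},
    {"dx":0,"dy":0.046,"dz":-0.001,"twist":0,"claw":-1},
    {"dx":0,"dy":0.059,"dz":-0.001,"twist":0,"claw":-1},
    {"dx":0,"dy":0.072,"dz":-0.001,"twist":0,"claw":-1},
    {"dx":0,"dy":0.085,"dz":-0.001,"twist":0,"claw":-1},
    {"dx":0,"dy":0.098,"dz":-0.001,"twist":0,"claw":-1},
    {"dx":0,"dy":0.111,"dz":-0.002,"twist":0,"claw":-1},
    {"dx":0,"dy":0.123,"dz":-0.002,"twist":0,"claw":-1},
    {"dx":0,"dy":0.133,"dz":-0.002,"twist":0,"claw":-1},
    {"dx":0,"dy":0.14,"dz":-0.002,"twist":0,"claw":-1},
    {"dx":0,"dy":0.146,"dz":-0.002,"twist":0,"claw":-1},
    {"dx":0,"dy":0.15,"dz":-0.002,"twist":0,"claw":-1},
    {"dx":0,"dy":0.15,"dz":-0.002,"twist":0,"claw":-1},
  ],
  squeeze=40,
)

```text
t: 32.98
eef_pos: [0.5062, -0.1009, 0.0607]
eef_rot: [-3.119, 0.27, -0.019]
contact_force: [-4.2, 0.9, 7.0]
finger_gap: 0.0131
```

```bash
cat > st.py <<'E'
from h import *
uvz(); s=robot.read_state(); F=s['contact_force']; q=s['eef_pos'][:2]-[.6308,-.0295]
print('carr y_s mm %.2f'%((q@[.1754,.9845]+.078)*1e3),'F along Y %.2f  X %.2f Z %.2f'%(F[:2]@[.1754,.9845],F[:2]@[.9845,-.1754],F[2]))
E
python3 st.py
```

```text
t 32.9833 u -0.11012252581148758 v' -0.2071441815566811 Gz 0.07165498241759312 yaw -9.899391927422906 F [-4.20047476  0.86117249  6.98676811] gap 0.013059614384995302
carr y_s mm -14.14 F along Y 0.11  X -4.29 Z 6.99
```

Emit:
jog_arm(
  plan=[
    {"dx":0,"dy":0.004,"dz":0,"twist":0,"claw":-1},
    {"dx":0,"dy":0.008,"dz":0,"twist":0,"claw":-1},
    {"dx":0,"dy":0.008,"dz":0,"twist":0,"claw":-1},
  ],
)

```text
t: 33.23
eef_pos: [0.5051, -0.1074, 0.0607]
eef_rot: [-3.12, 0.272, -0.019]
contact_force: [-2.8, 0.4, 5.7]
finger_gap: 0.0135
```

Emit:
jog_arm(
  plan=[
    {"dx":0,"dy":0.0025,"dz":0,"twist":0,"claw":-1},
    {"dx":0,"dy":0.005,"dz":0,"twist":0,"claw":-1},
    {"dx":0,"dy":0.005,"dz":0,"twist":0,"claw":-1},
  ],
)

```text
t: 33.48
eef_pos: [0.5043, -0.1115, 0.0607]
eef_rot: [-3.121, 0.273, -0.018]
contact_force: [-2.5, 0.3, 6.0]
finger_gap: 0.0139
```

Emit:
jog_arm(
  plan=[
    {"dx":0,"dy":0.0025,"dz":0,"twist":0,"claw":-1},
    {"dx":0,"dy":0.005,"dz":0,"twist":0,"claw":-1},
    {"dx":0,"dy":0.005,"dz":0,"twist":0,"claw":-1},
  ],
)

```text
t: 33.73
eef_pos: [0.5035, -0.1161, 0.0607]
eef_rot: [-3.122, 0.275, -0.018]
contact_force: [-3.6, -0.6, 5.8]
finger_gap: 0.0134
```

```bash
python3 st.py
```

```text
t 33.7333 u -0.11018402775842646 v' -0.22260300220248685 Gz 0.07165893793425018 yaw -10.066041761363643 F [-3.55718941 -0.59122275  5.79118794] gap 0.013401822807699582
carr y_s mm -29.60 F along Y -1.21  X -3.40 Z 5.79
```

The last step advanced 4.6 mm for a 3 mm command and the force turned negative, so the notch is pulling. I'll take smaller steps.

Emit:
jog_arm(
  plan=[
    {"dx":0,"dy":0.002,"dz":0,"twist":0,"claw":-1},
    {"dx":0,"dy":0.002,"dz":0,"twist":0,"claw":-1},
  ],
)

```text
t: 33.9
eef_pos: [0.5028, -0.12, 0.0607]
eef_rot: [-3.124, 0.278, -0.017]
contact_force: [-3.3, -2.9, 5.5]
finger_gap: 0.0134
```

Emit:
jog_arm(
  plan=[
    {"dx":0,"dy":0.002,"dz":0,"twist":0,"claw":-1},
    {"dx":0,"dy":0.002,"dz":0,"twist":0,"claw":-1},
  ],
)

```text
t: 34.07
eef_pos: [0.5024, -0.1218, 0.0607]
eef_rot: [-3.124, 0.279, -0.017]
contact_force: [-3.6, -0.2, 4.7]
finger_gap: 0.0137
```

Emit:
jog_arm(
  plan=[
    {"dx":0,"dy":0.002,"dz":0,"twist":0,"claw":-1},
    {"dx":0,"dy":0.002,"dz":0,"twist":0,"claw":-1},
  ],
)

```text
t: 34.23
eef_pos: [0.5024, -0.1222, 0.0607]
eef_rot: [-3.123, 0.278, -0.018]
contact_force: [-2.8, 3.8, 5.2]
finger_gap: 0.0135
```

```bash
python3 st.py
```

```text
t 34.2333 u -0.11017327488576911 v' -0.2287390852641534 Gz 0.0716993869154918 yaw -10.175919045656183 F [-2.83458177  3.79561499  5.21328748] gap 0.013454168891847654
carr y_s mm -35.74 F along Y 3.24  X -3.46 Z 5.21
```

The force went pull, about zero, then 3.8 N resist with the carriage staying put, so the ball is in the notch. I'll ease the push so it sits at its centre and hold.

Emit:
jog_arm(
  plan=[
    {"dx":0,"dy":-0.0003,"dz":0,"twist":0,"claw":-1},
    {"dx":0,"dy":-0.0003,"dz":0,"twist":0,"claw":-1},
    {"dx":0,"dy":-0.0003,"dz":0,"twist":0,"claw":-1},
    {"dx":0,"dy":-0.0003,"dz":0,"twist":0,"claw":-1},
  ],
)

```text
t: 34.57
eef_pos: [0.5024, -0.1219, 0.0607]
eef_rot: [-3.123, 0.278, -0.018]
contact_force: [-2.4, 2.1, 4.2]
finger_gap: 0.0134
```

```bash
python3 st.py; python3 - <<'E'
from h import *
c=snap('wrist'); t=snap('top'); s=snap('scene'); cv2.imwrite('pics/s15.png',s[0]); cv2.imwrite('pics/t15.png',t[0]); cv2.imwrite('pics/w15.png',c[0])
q=np.array([.6308,-.0295,.05])-.1137*np.array([.1754,.9845,0]); print('tray now',q,[w2px(k,q).round() for k in(c,t,s)])
print('tube',[w2px(k,[q[0],q[1],.12]).round() for k in(c,s)])
import pickle
# bystanders unchanged? compare first and current top image
a=pickle.load(open('top.pkl','rb'))[0]; g=lambda i:cv2.cvtColor(i,cv2.COLOR_BGR2GRAY)
for n,(u,v) in dict(A=(183,140),C=(155,237),jar=(208,240),act=(269,255),platter=(336,248),tweez=(405,243),driver=(448,243),dish=(481,196)).items():
    T=g(a)[v-18:v+18,u-16:u+16]; S=g(t[0])[v-26:v+26,u-24:u+24]; r=cv2.minMaxLoc(cv2.matchTemplate(S,T,cv2.TM_CCOEFF_NORMED)); print(n,round(r[1],2),r[3],end='; ')
E
python3 asc.py pics/s15.png 170 280 210 350 140
```

```text
t 34.5667 u -0.11020107822090688 v' -0.228474196258456 Gz 0.07166990335355787 yaw -10.158988761681053 F [-2.35261453  2.08577585  4.18784617] gap 0.013414786925720928
carr y_s mm -35.47 F along Y 1.64  X -2.68 Z 4.19
tray now [ 0.61085702 -0.14143765  0.05      ] [array([322.,  -7.]), array([361., 172.]), array([279., 225.])]
tube [array([ 319., -129.]), array([279., 206.])]
A 1.0 (8, 8); C 1.0 (8, 8); jar 1.0 (8, 8); act 0.76 (8, 8); platter 0.48 (8, 8); tweez 0.26 (10, 6); driver 1.0 (8, 8); dish 1.0 (8, 8); 170 ***********=. ..    =+*************************************=:.....         .....  ..  .   .  .....:+*************+++++++++++++**************
172 *********+-. ..    .-=+*************************************=. ....          . . .. .... . ..   ...:-++++++*********************************
174 ++++***++:.....   .---=+************************************+=:  .            . . ....    . .. .......::..:+***********+**+*+**+************
176 +++++**=.  . .   :---+****************************************+::-:       .:.    .. . .  ..  .-++-........-+********************************
178 
[... 6690 characters left out ...]
:::.......-+*******+***+*##########+----+*****++++++*********++++=========+*+*##########################################
272 --+*******=:::::::::::........:+**********+*##########*=:--:+*************************************##########################################
274 --=+**+*+=-:::::::::::.........+***********###########+-----=+*********************************+*###########################################
276 ---+****+-:::::::::::..........=*****+++++*##########*=-----=+***********************+*+**+****+*###########################################
278 ---+***+=:::::::::::...........-+**++++*+**##########+------=+********************************+**###########################################
```

```bash
python3 -c "
from h import *
print(ticket.finish_job())"; python3 st.py
```

```text
the job is handed in; nothing more can be done
None
the job is handed in; nothing more can be done
```

The cup is mouth up in the carriage's tray and let go. The carriage is in the notch with the handle still gripped, and I handed the job in at about 35 s of the 69 s allowed.

**Turning the cup:** The tool cannot tilt, so I turned the smallest of the three cups between the pads by working it against the station's end block and the bench.
- The first two presses hardly turned it.
- Later it slipped out of the jaws and came to rest leaning between the end block and the tray lip, already mouth up. I regripped it there, squared it on the bench and set it in the tray.
- Setting it down pressed with about 26 N, so I eased off before releasing. It stood in the tray about 5 mm off centre.

**Notch:** While creeping along the rail, the force went from a 3 N pull to about zero, then to 3.8 N of resistance with the carriage staying put. I eased the push to about 1.6 N along the rail. The final carriage position was y ≈ −35.5 mm, against my tube estimate of about −34 mm. I judged the ball by force and position only, since I had no direct reading of it.

**Last checks:**
- **Grip:** 13.4 mm opening on the 14 mm handle.
- **Cup:** seen in the tray in the last scene image and looked upright. By then I was reading images as printed brightness maps, because my 12 views were used up.
- **Bystanders:** the two larger cups, jar, driver and dish matched their starting places exactly. The actuator (0.76) and platter (0.48) matched less well but in place. The tweezers gave no usable match (0.26). I think the arm's shadow or the arm itself is the cause, but I couldn't confirm it.

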